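# Store the stripped tappets and valves

## Robot

A 6-joint arm with a two-finger parallel gripper is mounted at the origin on the work surface. World frame = base frame: x ahead of the robot, y to its left, z up, the work surface at z = 0. Lengths are in mm, angles in rad, forces in N, time in s.
With the tool pointing down it reaches from about 425 to 925 mm from the base axis. Payload 12.5 kg.
Tool frame: the origin (TCP) lies on the centre line of the jaws, within the pads' length; the fingertips stand 22 mm ahead of it and the grasp point (between the pads) lies 3 mm ahead of it; z points along the fingers, y is the line along which they close (so a half turn about z gives the same grasp; the last joint's range is limited). The gripper opens to 85 mm and grips with 20 to 120 N. Pads are 22 mm wide; open, the fingers measure 114 mm over their backs; the gripper's body (76 mm by 85 mm) begins 54 mm behind the grasp point. The pads swing forward as they close: fully open they stand 13 mm farther back than shut.
Start: joints at [-1.253, 0.491, 1.559, -0, 1.092, -0.106], TCP at [257.04, -569.713, 253.327] pointing down, gripper open.
Joint ranges: [-3.1, 3.1], [-0.84, 2.19], [0.05, 2.79], [-1.13, 4.28], [0.06, 2.93], [-2.69, 2.69]. Speed limits (rad/s): [2.22, 2.22, 2.79, 3.14, 3.14, 3.14].

## Interface

Orientations are given as a rotation vector (axis times angle).
In Python, from workcell import r gives the robot as it stands.
- The arm moves only by the tool arm_command, never from a script. Its argument "rows" is a list of rows, each an object with "translation": the shift along the tool's x, y, z in m, a list of three; "twist": the turn about the tool's z in degrees; "fingers": the finger opening in m, from 0 to 0.0854. A call has 1 to 20 rows; each row is the pose to reach, as a shift and turn from the pose commanded when the call began, along the tool's axes at that moment; what a row does not reach only later rows make up. A row lasts 1/8 s, in which the tool goes at most 62.5 mm and 10.7 degrees, less where a joint would pass 70% of its speed; a pose out of reach is approached as far as the arm can. A call with a gripper value outside its range is refused whole. The fingers move at their own pace and stop on an object; "grip_force" is the grip in N (left out, the last holds). Time passes only in rows, so rows that repeat a pose let the fingers close. It gives the time, the measured TCP pose, the force, the opening and the grip force at its end, in the units of the state.
- r.sense(): the state, without advancing time (a new reading comes with each control period).
- r.capture(name): name is "side" or "top" or "wrist"; returns (picture, depth): 384x512x3 uint8, red, green, blue; 384x512 float32, mm along the optical axis (not along the pixel's ray), 0 where there is no reading.
- r.camera_model(name): a dict with "K" (3x3 intrinsics, pixels), "R" (3x3) and "t" (3): a world point X has camera coordinates R X + t. Camera axes: x right, y down, z forward; pixel columns grow to the right and rows downward; lengths in mm; the calibration is good to about 2 mm. A picture is of the moment at which its call begins: read the wrist's pose just before it. camera_model takes no time and is no camera call; for the wrist camera it gives the pose at the moment of the call.
- r.close_job(): hands the job in; it is judged then, once.
Trained networks look in the newest picture that a camera, given by its name, has taken for a name from the list of things; names that differ only in an ending like _2 or _b are one class to them, and where a whole thing is asked for, a point or a joint stands for the part that bears it (a point fixed in the world has none). Each returns a list of dicts, best first, with "confidence" (0 to 1); they miss things now and then, are a little off and sometimes report something else, mostly with a low value. They report only what shows in the picture. A call takes as long as a camera call. They do not tell look-alikes from the thing itself.
- r.recognise(label, camera): "location" ([column, row] in pixels, amid what is visible of it).
- r.cut_out(label, camera): "mask" (384x512 bool, what is visible of it) and "location" ([column, row] in pixels, amid what is visible of it).
- r.tip_of(label, camera): "location" ([column, row] in pixels: a listed point, or the origin of a listed thing).
The state is a dict: "time_s": time; "joint_pos": joint angles; "dq": joint speeds; "joint_torque": joint torques, N m; "eef_pos": TCP position; "eef_rot": TCP orientation; "contact_force": force on the tool from outside, world axes, zero at the start; "torque": the same for the moment, N m; "gripper_width": finger opening in mm; "grip_force": force on a finger pad.
Only numpy, scipy, OpenCV 4.12 (cv2) and the standard library are available. Lean on these libraries where they do the work, as an engineer would, in place of code of your own. Each camera call takes 0.05 s, during which the arm holds its last target. There are 200 camera calls.

## Task

Put the parts stripped from the cylinder head away: set every bucket tappet in a pocket of the black case, one to a pocket, with its closed cam face down and its open end up so that its oil stays in, and when all of them are in, shut the lid of the case fully. Stand every valve stem down in a hole of the wooden rack, one to a hole and right to the bottom. Leave the other things on the bench where they are.

Things in the scene. Friction and masses are not known exactly. Their poses are not given: they have to be found in the camera images.
- tappet1: bucket tappet: bright steel cup 36 mm across, 30 mm long, 85 g; one end closed by a flat cam face, the other open (ring-shaped recess round a central plunger; treat as a solid cylinder). Starts on its side along a mat groove, open end either way. Origin on its axis at mid-length; x axis from cam face to open end. May be absent (None).
- tappet2: bucket tappet: bright steel cup 36 mm across, 30 mm long, 85 g; one end closed by a flat cam face, the other open (ring-shaped recess round a central plunger; treat as a solid cylinder). Starts on its side along a mat groove, open end either way. Origin on its axis at mid-length; x axis from cam face to open end. May be absent (None).
- tappet3: bucket tappet: bright steel cup 36 mm across, 30 mm long, 85 g; one end closed by a flat cam face, the other open (ring-shaped recess round a central plunger; treat as a solid cylinder). Starts on its side along a mat groove, open end either way. Origin on its axis at mid-length; x axis from cam face to open end. May be absent (None).
- tappet4: bucket tappet: bright steel cup 36 mm across, 30 mm long, 85 g; one end closed by a flat cam face, the other open (ring-shaped recess round a central plunger; treat as a solid cylinder). Starts on its side along a mat groove, open end either way. Origin on its axis at mid-length; x axis from cam face to open end. May be absent (None).
- valve1: engine valve: plain steel, 104 mm long, 90 g; stem 8 mm across, disc head 38 mm across, 3.5 mm thick, flaring into the stem over 16 mm; centre of mass about 26 mm from the head face. Starts lying along a mat groove, head either way, its axis rising 9 degrees to the head. Origin on its axis at mid-length, 52 mm from tip and head face; x axis from stem tip to head. May be absent (None).
- valve2: engine valve: plain steel, 104 mm long, 90 g; stem 8 mm across, disc head 38 mm across, 3.5 mm thick, flaring into the stem over 16 mm; centre of mass about 26 mm from the head face. Starts lying along a mat groove, head either way, its axis rising 9 degrees to the head. Origin on its axis at mid-length, 52 mm from tip and head face; x axis from stem tip to head. May be absent (None).
- valve3: engine valve: plain steel, 104 mm long, 90 g; stem 8 mm across, disc head 38 mm across, 3.5 mm thick, flaring into the stem over 16 mm; centre of mass about 26 mm from the head face. Starts lying along a mat groove, head either way, its axis rising 9 degrees to the head. Origin on its axis at mid-length, 52 mm from tip and head face; x axis from stem tip to head. May be absent (None).
- valve4: engine valve: plain steel, 104 mm long, 90 g; stem 8 mm across, disc head 38 mm across, 3.5 mm thick, flaring into the stem over 16 mm; centre of mass about 26 mm from the head face. Starts lying along a mat groove, head either way, its axis rising 9 degrees to the head. Origin on its axis at mid-length, 52 mm from tip and head face; x axis from stem tip to head. May be absent (None).
- mat: fixed black ribbed rubber mat, 300 (x) x 284 (y) mm, base 3 mm thick with 13 ribs 4 mm wide standing to 7 mm above the bench, 23.3 mm apart, running along its x axis; origin under its centre, z up. A tappet lying in a groove has its axis 22 mm above the bench
- case: fixed shallow black case base, 80 (x) x 250 (y) x 18 mm high, origin under its centre, front facing -x; a grey insert, top 16 mm above the bench, has four round pockets in a row along y, 62 mm apart, 40 mm across and 8 mm deep, so a seated tappet stands 22 mm out. Lid hinged along the far (+x) long side. Case and rack may change sides of the bench
- pocket1 (a point): centre of the floor of pocket 1 of the case, 8 mm above the bench (y of -93 mm in the case's frame)
- pocket2 (a point): centre of the floor of pocket 2 of the case, 8 mm above the bench (y of -31 mm in the case's frame)
- pocket3 (a point): centre of the floor of pocket 3 of the case, 8 mm above the bench (y of 31 mm in the case's frame)
- pocket4 (a point): centre of the floor of pocket 4 of the case, 8 mm above the bench (y of 93 mm in the case's frame)
- lid (a joint): angle of the case lid: 0 shut, 1.5 to 1.8 rad at the start (upright or leaning slightly away from the robot), at most 1.95. Lid: black frame 250 wide, 80 deep, 29 mm high, clear top. Its stiff hinge holds it at any angle (0.12 N m: 2 to 4 N at the free edge moves it); it shuts over towards the robot and down
- lid_hinge (a point): middle of the hinge line of the lid, 40 mm from the case centre along its x axis, 18.5 mm above the bench; the line runs along the case's y axis
- lid_edge (a point): middle of the lid's free long edge, on the outside of its top, 80 mm from the hinge line and, with the lid shut, 29 mm above it (the lid shut, this is the upper front edge, 47 mm above the bench)
- rack: fixed wooden valve rack, block 70 (x) x 250 (y) x 45 mm high, origin under its centre; four upright round holes open at the top, each 12 mm across and 38 mm deep, in a row along its y axis at x = 0 and y = -90, -30, 30 and 90 mm
- spring1: valve spring standing on end, 31 mm across, 44 mm tall; a bystander
- spring2: second valve spring, the same; a bystander
- spanner: open-ended spanner, 170 mm, lying flat; a bystander
- spark_plug: spark plug lying on its side, 85 mm long; a bystander
- paste_tin: round green tin, 70 mm across, 32 mm tall; a bystander
- feeler_gauge: closed feeler gauge, 90 x 16 x 12 mm, lying flat; a bystander
Things that resemble listed ones, but are neither listed nor needed, are in the scene too. Leave any blue or green look-alike of the tappet2 alone. What is shaped like the tappet1 but turquoise is not meant.

How it is judged (in metres and radians):
On the way, in this order (a step that is already met when the one before it is completed fails the run):
1. every tappet present sits in a pocket of the case, cam face down, with the lid still open (angle between each of tappet1, tappet2, tappet3, tappet4's own x axis and vertical below 0.1 rad and z of tappet1 in the frame of case between 0.02 and 0.0265 m and (horizontal distance between tappet1 and pocket1 below 0.006 m or horizontal distance between tappet1 and pocket2 below 0.006 m or horizontal distance between tappet1 and pocket3 below 0.006 m or horizontal distance between tappet1 and pocket4 below 0.006 m) and z of tappet2 in the frame of case between 0.02 and 0.0265 m and (horizontal distance between tappet2 and pocket1 below 0.006 m or horizontal distance between tappet2 and pocket2 below 0.006 m or horizontal distance between tappet2 and pocket3 below 0.006 m or horizontal distance between tappet2 and pocket4 below 0.006 m) and z of tappet3 in the frame of case between 0.02 and 0.0265 m and (horizontal distance between tappet3 and pocket1 below 0.006 m or horizontal distance between tappet3 and pocket2 below 0.006 m or horizontal distance between tappet3 and pocket3 below 0.006 m or horizontal distance between tappet3 and pocket4 below 0.006 m) and z of tappet4 in the frame of case between 0.02 and 0.0265 m and (horizontal distance between tappet4 and pocket1 below 0.006 m or horizontal distance between tappet4 and pocket2 below 0.006 m or horizontal distance between tappet4 and pocket3 below 0.006 m or horizontal distance between tappet4 and pocket4 below 0.006 m) and value of joint lid above 0.5 rad), for 0.2 s.
2. the lid of the case is shut (value of joint lid below 0.06 rad), for 0.2 s.
At the end, for the whole second after the job is handed in: Each tappet is on a pocket floor (3.5 mm), within 6 mm of its centre, cam face down within 0.10 rad; lid shut within 0.06 rad; each valve stands stem down in a rack hole, tip within 5 mm of the bottom, middle within 10 mm of the row of holes, upright within 0.16 rad; all under 0.02 m/s (angle between each of tappet1, tappet2, tappet3, tappet4's own x axis and vertical below 0.1 rad and z of tappet1 in the frame of case between 0.02 and 0.0265 m and (horizontal distance between tappet1 and pocket1 below 0.006 m or horizontal distance between tappet1 and pocket2 below 0.006 m or horizontal distance between tappet1 and pocket3 below 0.006 m or horizontal distance between tappet1 and pocket4 below 0.006 m) and z of tappet2 in the frame of case between 0.02 and 0.0265 m and (horizontal distance between tappet2 and pocket1 below 0.006 m or horizontal distance between tappet2 and pocket2 below 0.006 m or horizontal distance between tappet2 and pocket3 below 0.006 m or horizontal distance between tappet2 and pocket4 below 0.006 m) and z of tappet3 in the frame of case between 0.02 and 0.0265 m and (horizontal distance between tappet3 and pocket1 below 0.006 m or horizontal distance between tappet3 and pocket2 below 0.006 m or horizontal distance between tappet3 and pocket3 below 0.006 m or horizontal distance between tappet3 and pocket4 below 0.006 m) and z of tappet4 in the frame of case between 0.02 and 0.0265 m and (horizontal distance between tappet4 and pocket1 below 0.006 m or horizontal distance between tappet4 and pocket2 below 0.006 m or horizontal distance between tappet4 and pocket3 below 0.006 m or horizontal distance between tappet4 and pocket4 below 0.006 m) and angle between each of valve1, valve2, valve3, valve4's own x axis and vertical below 0.16 rad and z of each of valve1, valve2, valve3, valve4 in the frame of rack below 0.064 m and x of valve1 in the frame of rack between -0.01 and 0.01 m and y of valve1 in the frame of rack between -0.1 and 0.1 m and x of valve2 in the frame of rack between -0.01 and 0.01 m and y of valve2 in the frame of rack between -0.1 and 0.1 m and x of valve3 in the frame of rack between -0.01 and 0.01 m and y of valve3 in the frame of rack between -0.1 and 0.1 m and x of valve4 in the frame of rack between -0.01 and 0.01 m and y of valve4 in the frame of rack between -0.1 and 0.1 m and linear speed of each of tappet1, tappet2, tappet3, tappet4, valve1, valve2, valve3, valve4 below 0.02 m/s and value of joint lid below 0.06 rad); the robot touches nothing.
It fails at once if a bystander (valve springs, spanner, spark plug, tin, feeler gauge) is moved more than 4 cm (distance of any of spring1, spring2, spanner, spark_plug, paste_tin, feeler_gauge from where it was at the start of the episode above 0.04 m).
Of tappet1, tappet2, tappet3, tappet4 only 3 to 4 are there at a start; the rules pass over those that are not, and their reading is None.
Of valve1, valve2, valve3, valve4 only 2 to 3 are there at a start; the rules pass over those that are not, and their reading is None.
At some moment in a run one of tappet1, tappet2, tappet3, tappet4, valve1, valve2, valve3, valve4 may be knocked a few centimetres aside while the robot is not near it.
It also fails if it takes over 210 s, if anything falls off the work surface, if the arm or the gripper's body presses on something with over 40 N, if the wrist force passes 120 N, or if a joint passes its speed limit or range.

## Working session

There is one attempt and no reset: what is moved stays moved. The work goes in short steps, Python scripts to look and compute and a tool call to move; the robot and the scene stay as the last step left them, time stands still between calls to the robot, and variables do not carry over. Pictures are saved under pics/ and viewed, at most 14 in all, crops included, and the job is handed in when it is done.

Besides the shell and the picture viewer there is one more tool, called by a JSON object that holds its "method" and its "body", one argument or row to a line. arm_command: Moves the arm, as the interface text tells. Its arguments: {"type":"object","properties":{"rows":{"type":"array"},"grip_force":{"type":"number"}},"required":["rows"]}

```bash
mkdir -p pics; ls; python3 - <<'E'
from workcell import r
import cv2,numpy as np
print({k:np.round(v,3).tolist() for k,v in r.sense().items()})
for c in ("top","side"):
    p,d=r.capture(c); cv2.imwrite(f"pics/{c}0.png",cv2.resize(p[:,:,::-1],(800,600),interpolation=cv2.INTER_CUBIC)); np.savez(f"{c}0.npz",p=p,d=d)
    m=r.camera_model(c); print(c,np.round(m["K"],1).tolist(),np.round(m["R"],3).tolist(),np.round(m["t"],1).tolist())
    for l in ("tappet1","valve1","case","rack","mat"):
        print(l,[(np.round(x["location"]).tolist(),round(x["confidence"],2)) for x in r.recognise(l,c)])
E
```

```text
pics
{'time_s': 0.0, 'joint_pos': [-1.253, 0.492, 1.56, -0.0, 1.092, -0.106], 'dq': [0.0, 0.002, 0.0, 0.001, 0.001, -0.001], 'joint_torque': [-0.002, -61.846, -26.159, -0.0, 0.004, 0.0], 'eef_pos': [256.952, -569.489, 252.71], 'eef_rot': [-3.07, -0.661, 0.0], 'contact_force': [-0.667, 0.479, 0.206], 'torque': [0.02, 0.025, -0.008], 'grip_force': 0.0, 'gripper_width': 85.678}
top [[369.3, 0.0, 255.2], [0.0, 369.3, 193.3], [0.0, 0.0, 1.0]] [[0.008, -1.0, 0.016], [-0.994, -0.01, -0.111], [0.111, -0.015, -0.994]] [-26.7, 567.3, 1022.9]
tappet1 [([126.0, 203.0], 0.72), ([211.0, 186.0], 0.57), ([235.0, 184.0], 0.56), ([172.0, 157.0], 0.49), ([287.0, 223.0], 0.48), ([324.0, 174.0], 0.46), ([255.0, 126.0], 0.44)]
valve1 [([282.0, 172.0], 0.66), ([239.0, 224.0], 0.55)]
case [([120.0, 207.0], 0.77)]
rack [([376.0, 209.0], 0.76)]
mat [([249.0, 203.0], 0.82), ([118.0, 191.0], 0.53)]
side [[364.7, 0.0, 250.1], [0.0, 364.7, 189.7], [0.0, 0.0, 1.0]] [[-0.989, -0.146, 0.005], [-0.111, 0.732, -0.672], [0.094, -0.665, -0.741]] [574.3, 123.7, 1065.6]
tappet1 [([191.0, 192.0], 0.64), ([238.0, 196.0], 0.5), ([179.0, 233.0], 0.5), ([240.0, 213.0], 0.48), ([264.0, 213.0], 0.44), ([286.0, 178.0], 0.43), ([178.0, 304.0], 0.27)]
valve1 [([244.0, 180.0], 0.64)]
case [([248.0, 328.0], 0.55)]
rack [([278.0, 135.0], 0.64)]
mat [([262.0, 214.0], 0.87)]
```

View pics/top0.png

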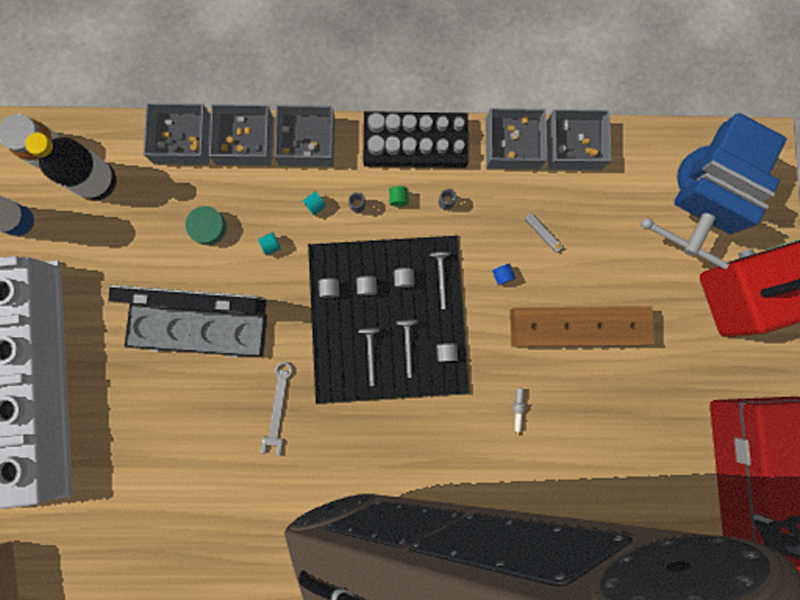

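View pics/side0.png

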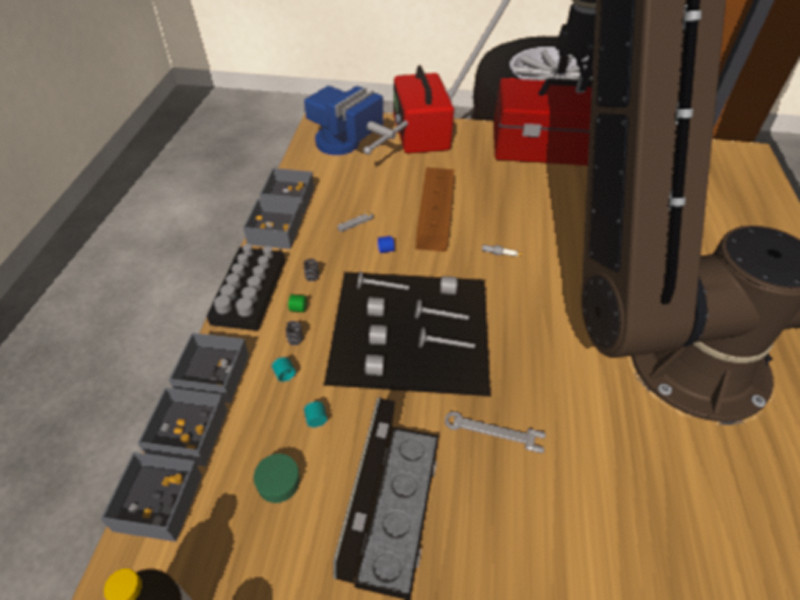

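The top view (in 800x600 pixels) shows four silver tappets on the mat at (328,287), (366,285), (403,277) and (447,352). Three valves lie there too: (441,280), (370,355) and (407,350). The turquoise, green and blue cups off the mat at (315,203), (270,243), (398,196) and (503,274) are look-alikes; only the silver ones fit. The case is on the left with its lid open, and the rack is on the right. Next I'll write the helpers and measure.

```bash
cat > h.py <<'E'
from workcell import r
import cv2,numpy as np
from scipy.spatial.transform import Rotation as Ro
def px2w(m,u,v,d=None,z=None):
    K,R,t=[np.asarray(m[k],float) for k in "KRt"]
    ray=R.T@np.linalg.inv(K)@np.array([u,v,1.0]); c=-R.T@t
    return c+ray*(d if d is not None else (z-c[2])/ray[2])
def w2px(m,X):
    K,R,t=[np.asarray(m[k],float) for k in "KRt"]
    p=K@(R@np.asarray(X,float)+t); return p[:2]/p[2]
def cloud(m,d):
    v,u=np.nonzero(d>0)
    K,R,t=[np.asarray(m[k],float) for k in "KRt"]
    P=(np.linalg.inv(K)@np.stack([u,v,np.ones_like(u)]))*d[v,u]
    return u,v,(R.T@(P-t[:,None])).T
def pose():
    s=r.sense(); M=Ro.from_rotvec(s["eef_rot"]).as_matrix()
    return np.array(s["eef_pos"]),M,np.arctan2(M[1,0],M[0,0])
def plan(x,y,z,yaw=None):
    p,M,w=pose(); tr=M.T@(np.array([x,y,z])-p)
    tw=0 if yaw is None else -np.degrees((yaw-w+np.pi/2)%np.pi-np.pi/2)
    print("plan tr",np.round(tr/1000,4).tolist(),"twist",round(tw,1),"yawnow",round(np.degrees(w),1),"rows>=",round(max(np.linalg.norm(tr)/62.5,abs(tw)/10.7),1))
def snap(c,name):
    m=r.camera_model(c); p,d=r.capture(c); np.savez(name+".npz",p=p,d=d,**m); return m,p,d
E
python3 - <<'E'
from h import *
m=r.camera_model("top"); p,d=r.capture("top")
for l in ("tappet1","valve1","case","rack","mat","spanner","spark_plug"):
    for x in r.cut_out(l,"top"):
        u,v,P=cloud(m,d*x["mask"])
        if len(P)<5: continue
        rc=cv2.minAreaRect(P[:,:2].astype(np.float32))
        print(l,round(x["confidence"],2),np.round(x["location"]).tolist(),"med",np.round(np.median(P,0)).tolist(),"rect",np.round(rc[0]).tolist(),np.round(rc[1]).tolist(),round(rc[2],1),"zmax",round(np.percentile(P[:,2],98)))
for l in ("pocket1","pocket2","pocket3","pocket4","lid_hinge","lid_edge"):
    for x in r.tip_of(l,"top"): print(l,np.round(x["location"],1).tolist(),round(x["confidence"],2),np.round(px2w(m,*x["location"],z=8)))
c=px2w(m,249,203,z=7); print(c); plan(c[0]-60,c[1],330,0)
E
```

```text
tappet1 0.7 [203.0, 131.0] med [750.0, 138.0, 33.0] rect [751.0, 138.0] [29.0, 24.0] 40.6 zmax 38
tappet1 0.68 [321.0, 173.0] med [622.0, -213.0, 32.0] rect [623.0, -216.0] [30.0, 34.0] 20.5 zmax 38
tappet1 0.61 [172.0, 158.0] med [673.0, 218.0, 32.0] rect [675.0, 219.0] [32.0, 27.0] 27.2 zmax 37
tappet1 0.55 [286.0, 222.0] med [478.0, -109.0, 37.0] rect [478.0, -110.0] [28.0, 35.0] 0.5 zmax 42
valve1 0.63 [176.0, 259.0] med [373.0, 198.0, 6.0] rect [374.0, 201.0] [37.0, 167.0] 84.1 zmax 10
valve1 0.6 [348.0, 146.0] med [708.0, -294.0, 10.0] rect [709.0, -297.0] [84.0, 23.0] 41.7 zmax 15
valve1 0.57 [259.0, 220.0] med [496.0, -39.0, 18.0] rect [484.0, -36.0] [23.0, 104.0] 87.1 zmax 42
case 0.78 [123.0, 206.0] med [531.0, 347.0, 16.0] rect [531.0, 357.0] [264.0, 115.0] 86.4 zmax 102
case 0.27 [289.0, 223.0] med [478.0, -109.0, 36.0] rect [478.0, -110.0] [31.0, 37.0] 8.9 zmax 41
case 0.23 [116.0, 190.0] med [562.0, 339.0, 98.0] rect [569.0, 370.0] [295.0, 40.0] 86.2 zmax 102
rack 0.67 [372.0, 209.0] med [526.0, -353.0, 44.0] rect [529.0, -355.0] [80.0, 254.0] 2.4 zmax 48
mat 0.83 [249.
[... 626 characters left out ...]
.]
pocket3 [157.2, 212.2] 0.88 [512. 261.   8.]
pocket3 [133.9, 210.4] 0.87 [517. 329.   8.]
pocket3 [118.3, 210.1] 0.72 [517. 373.   8.]
pocket3 [91.3, 208.6] 0.59 [521. 451.   8.]
pocket3 [248.8, 203.5] 0.49 [540.  -3.   8.]
pocket4 [157.2, 212.2] 0.88 [512. 261.   8.]
pocket4 [133.9, 210.4] 0.87 [517. 329.   8.]
pocket4 [118.3, 210.1] 0.72 [517. 373.   8.]
pocket4 [91.3, 208.6] 0.59 [521. 451.   8.]
pocket4 [248.8, 203.5] 0.49 [540.  -3.   8.]
lid_hinge [128.4, 197.4] 0.92 [554. 346.   8.]
lid_hinge [133.6, 209.6] 0.44 [519. 330.   8.]
lid_edge [117.2, 185.9] 0.89 [588. 380.   8.]
[541.55388087  -3.81114309   7.        ]
plan tr [0.4374, -0.4235, -0.0767] twist 24.3 yawnow 24.3 rows>= 9.8
```

{"method": "arm_command", "body": {
  "rows": [
    {"translation": [0.437,-0.4235,-0.0767],"twist": 20.8,"fingers": 0.085},
    {"translation": [0.437,-0.4235,-0.0767],"twist": 20.8,"fingers": 0.085},
    {"translation": [0.437,-0.4235,-0.0767],"twist": 20.8,"fingers": 0.085},
    {"translation": [0.437,-0.4235,-0.0767],"twist": 20.8,"fingers": 0.085},
    {"translation": [0.437,-0.4235,-0.0767],"twist": 20.8,"fingers": 0.085},
    {"translation": [0.437,-0.4235,-0.0767],"twist": 20.8,"fingers": 0.085},
    {"translation": [0.437,-0.4235,-0.0767],"twist": 20.8,"fingers": 0.085},
    {"translation": [0.437,-0.4235,-0.0767],"twist": 20.8,"fingers": 0.085},
    {"translation": [0.437,-0.4235,-0.0767],"twist": 20.8,"fingers": 0.085},
    {"translation": [0.437,-0.4235,-0.0767],"twist": 20.8,"fingers": 0.085},
    {"translation": [0.437,-0.4235,-0.0767],"twist": 20.8,"fingers": 0.085},
    {"translation": [0.437,-0.4235,-0.0767],"twist": 20.8,"fingers": 0.085},
    {"translation": [0.437,-0.4235,-0.0767],"twist": 20.8,"fingers": 0.085}
  ]
}}

```text
time_s: 2.92
eef_pos: [480.9, -5.0, 329.9]
eef_rot: [3.14, 0.093, -0.001]
contact_force: [0.9, -0.9, -0.5]
gripper_width: 85.2
grip_force: 0.0
```

```bash
python3 - <<'E'
from h import *
m,p,d=snap("wrist","w1"); print(pose(), np.round(m["K"],1).tolist()); T=-m["R"].T@m["t"]; print("cam",T, m["R"])
cv2.imwrite("pics/w1.png",cv2.resize(p[:,:,::-1],(800,600),interpolation=cv2.INTER_CUBIC))
for l in ("tappet1","valve1"):
    for x in r.cut_out(l,"wrist"):
        u,v,P=cloud(m,d*x["mask"])
        if len(P)<5: continue
        rc=cv2.minAreaRect(P[:,:2].astype(np.float32))
        print(l,round(x["confidence"],2),np.round(x["location"]).tolist(),"med",np.round(np.median(P,0)).tolist(),"rect",np.round(rc[0]).tolist(),np.round(rc[1]).tolist(),round(rc[2],1),"zmax",round(np.percentile(P[:,2],98)))
E
```

```text
(array([480.94799969,  -5.02174346, 329.93590035]), array([[ 9.98257569e-01,  5.90068099e-02, -1.51059969e-04],
       [ 5.90067855e-02, -9.98257569e-01, -1.60985530e-04],
       [-1.60296000e-04,  1.51791460e-04, -9.99999976e-01]]), np.float64(0.05904108170618785)) [[278.6, 0.0, 255.6], [0.0, 278.6, 192.1], [0.0, 0.0, 1.0]]
cam [ 5.54571750e+02 -4.70115086e-01  4.51162342e+02] [[ 5.96549835e-02 -9.98219012e-01 -2.95662172e-04]
 [-9.55543341e-01 -5.71902982e-02  2.89251089e-01]
 [-2.88752845e-01 -1.69727509e-02 -9.57253216e-01]]
tappet1 0.83 [280.0, 60.0] med [614.0, -28.0, 38.0] rect [618.0, -30.0] [35.0, 40.0] 4.4 zmax 42
tappet1 0.82 [97.0, 8.0] med [668.0, 218.0, 30.0] rect [669.0, 228.0] [27.0, 50.0] 11.1 zmax 38
tappet1 0.72 [181.0, 73.0] med [594.0, 106.0, 38.0] rect [596.0, 113.0] [36.0, 42.0] 4.5 zmax 42
tappet1 0.7 [407.0, 68.0] med [623.0, -208.0, 34.0] rect [626.0, -222.0] [34.0, 50.0] 22.0 zmax 37
tappet1 0.66 [324.0, 160.0] med [480.0, -107.0, 38.0] rect [478.0, -109.0] [30.0, 35.0] 2.9 zmax 42
tappet1 0.6 [226.0, 72.0] med [599.0, 39.0, 38.0] rect [602.0, 42.0] [36.0, 39.0] 4.6 zmax 42
valve1 0.88 [231.0, 142.0] med [505.0, 31.0, 21.0] rect [474.0, 24.0] [102.0, 34.0] 12.8 zmax 42
valve1 0.71 [274.0, 137.0] med [514.0, -38.0, 21.0] rect [487.0, -31.0] [34.0, 103.0] 86.1 zmax 42
valve1 0.66 [326.0, 54.0] med [636.0, -99.0, 20.0] rect [618.0, -108.0] [107.0, 40.0] 13.7 zmax 42
```

View pics/w1.png

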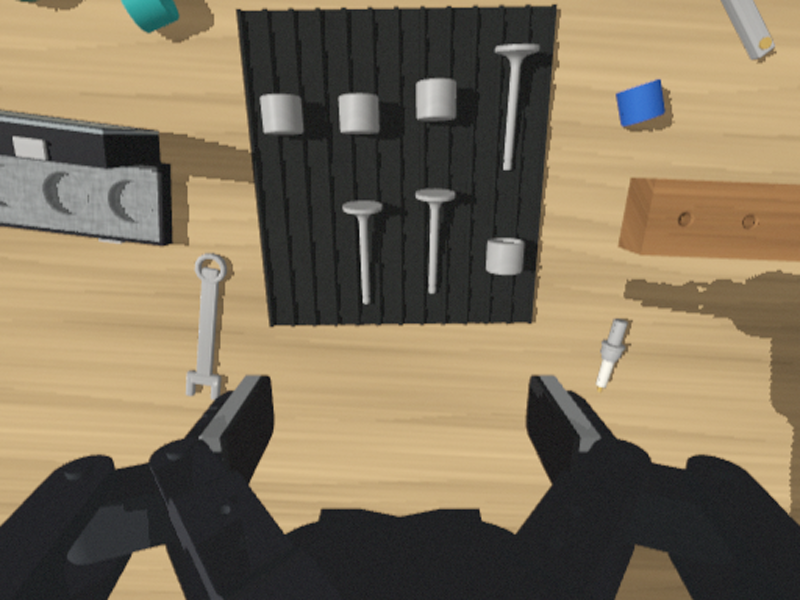

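The picture shows the tappets at (281,113), (358,113), (436,99) and (505,256). The last one's dark ring is visible on its upper side, so its open end points to +x. Valve heads are at (517,48), (362,208) and (435,195), all pointing to +x. I need a view from the +x side for the three upper tappets.

{"method": "arm_command", "body": {
  "rows": [
    {"translation": [0.181,-0.034,0.08],"twist": 0,"fingers": 0.07},
    {"translation": [0.181,-0.034,0.08],"twist": 0,"fingers": 0.07},
    {"translation": [0.181,-0.034,0.08],"twist": 0,"fingers": 0.07},
    {"translation": [0.181,-0.034,0.08],"twist": 0,"fingers": 0.07},
    {"translation": [0.181,-0.034,0.08],"twist": 0,"fingers": 0.07}
  ]
}}

```text
time_s: 3.7
eef_pos: [659.7, 40.5, 249.2]
eef_rot: [3.14, 0.095, -0.002]
contact_force: [0.6, -0.2, 0.4]
gripper_width: 70.2
grip_force: 0.0
```

```bash
python3 - <<'E'
from h import *
m,p,d=snap("wrist","w2"); print(pose()[0])
q=[]
for X,Y in ((594,106),(599,39),(614,-28)):
    u,v=w2px(m,(X,Y,22)).round().astype(int); q.append(cv2.resize(p[max(v-35,0):v+35,max(u-35,0):u+35,::-1],(260,260),interpolation=cv2.INTER_CUBIC)); print(u,v)
cv2.imwrite("pics/w2.png",np.hstack(q))
for l in ("tappet1","valve1"):
    for x in r.cut_out(l,"wrist"):
        u,v,P=cloud(m,d*x["mask"])
        if len(P)<5: continue
        rc=cv2.minAreaRect(P[:,:2].astype(np.float32))
        print(l,round(x["confidence"],2),np.round(x["location"]).tolist(),"med",np.round(np.median(P,0)).tolist(),"rect",np.round(rc[0]).tolist(),np.round(rc[1]).tolist(),round(rc[2],1),"zmax",round(np.percentile(P[:,2],98)))
E
```

```text
[659.22414378  40.40114395 250.271219  ]
204 213
254 213
305 205
tappet1 0.87 [177.0, 85.0] med [755.0, 138.0, 34.0] rect [756.0, 146.0] [42.0, 39.0] 37.9 zmax 38
tappet1 0.86 [447.0, 204.0] med [628.0, -211.0, 31.0] rect [615.0, -219.0] [53.0, 36.0] 23.9 zmax 37
tappet1 0.79 [307.0, 203.0] med [619.0, -27.0, 37.0] rect [616.0, -28.0] [31.0, 35.0] 8.9 zmax 42
tappet1 0.72 [474.0, 274.0] med [537.0, -265.0, 45.0] rect [567.0, -174.0] [355.0, 103.0] 70.0 zmax 47
tappet1 0.68 [202.0, 216.0] med [600.0, 108.0, 37.0] rect [592.0, 112.0] [36.0, 42.0] 4.9 zmax 42
tappet1 0.64 [313.0, 75.0] med [771.0, -15.0, 34.0] rect [774.0, -20.0] [34.0, 41.0] 1.5 zmax 38
tappet1 0.62 [113.0, 147.0] med [678.0, 218.0, 32.0] rect [673.0, 232.0] [36.0, 51.0] 25.4 zmax 38
tappet1 0.61 [251.0, 214.0] med [605.0, 40.0, 37.0] rect [592.0, 40.0] [46.0, 37.0] 3.9 zmax 42
tappet1 0.54 [137.0, 365.0] med [308.0, 222.0, 9.0] rect [472.0, 157.0] [15.0, 381.0] 68.4 zmax 118
valve1 0.97 [254.0, 274.0] med [516.0, 31.0, 22.0] rect [472.0, 24.0] [104.0, 34.0] 11.7 zmax 42
valve1 0.91 [358.0, 182.0] med [649.0, -99.0, 21.0] rect [616.0, -112.0] [106.0, 48.0] 13.5 zmax 42
valve1 0.78 [301.0, 265.0] med [532.0, -36.0, 21.0] rect [487.0, -43.0] [103.0, 36.0] 10.9 zmax 42
valve1 0.53 [53.0, 241.0] med [573.0, 271.0, 78.0] rect [532.0, 311.0] [170.0, 99.0] 86.2 zmax 103
```

View pics/w2.png

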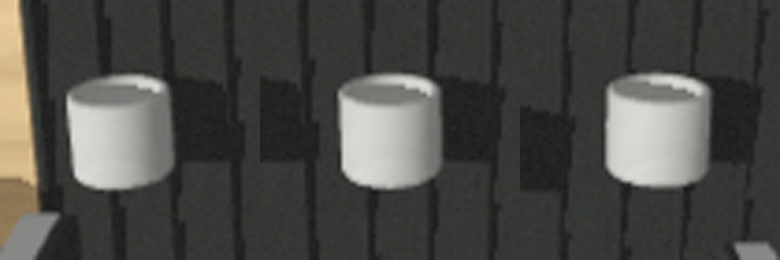

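All three crops show the open ring at the top, so every tappet opens to +x. Now a finer fit from the depth data.

```bash
cat >> h.py <<'E'
def box(P,yaw,c,hx,hy,zmin,zmax=70):
    """extent along yaw axes of the points near c above zmin: centre, sizes, count"""
    A=np.array([[np.cos(yaw),np.sin(yaw)],[-np.sin(yaw),np.cos(yaw)]])
    q=(P[:,:2]-c)@A.T
    k=(abs(q[:,0])<hx)&(abs(q[:,1])<hy)&(P[:,2]>zmin)&(P[:,2]<zmax)
    lo,hi=np.percentile(q[k],1,0),np.percentile(q[k],99,0)
    return np.array(c)+A.T@((lo+hi)/2),hi-lo,int(k.sum()),np.median(q[k],0)
E
python3 - <<'E'
from h import *
T=dict(t1=(596,106),t2=(602,40),t3=(616,-28),t4=(478,-109)); V=dict(v1=(530,33),v2=(540,-34),v3=(670,-98))
for f in ("w1","w2"):
    z=np.load(f+".npz"); u,v,P=cloud(z,z["d"])
    # mat yaw from stems
    for n,c in V.items():
        q=P[(abs(P[:,0]-c[0]+50)<35)&(abs(P[:,1]-c[1]+ -4)<12)&(P[:,2]>12)]
        if len(q)>10:
            vx=cv2.fitLine(q[:,:2].astype(np.float32),cv2.DIST_HUBER,0,.01,.01).ravel(); print(f,n,"stem yaw",round(np.degrees(np.arctan(vx[1]/vx[0])),1),"line at",vx[2:].round(1),len(q), "z",np.median(q[:,2]).round(1))
        b=box(P,.065,c,30,28,27); print(f,n,"head",b[0].round(1),b[1].round(1),b[2])
    for n,c in T.items():
        b=box(P,.065,c,26,30,30); print(f,n,b[0].round(1),b[1].round(1),b[2])
E
```

```text
w1 v1 stem yaw -35.1 line at [488.7  36.1] 6184 z 372.8
w1 v1 head [512.5  33.5] [11.3 35.1] 139
w1 v2 stem yaw 89.9 line at [499.5 -30.2] 5172 z 394.7
w1 v2 head [528.  -34.7] [11.6 34.7] 136
w1 v3 stem yaw 5.8 line at [624. -98.] 366 z 21.2
w1 v3 head [655.5 -95.2] [10.4 33.6] 188
w1 t1 [594.3 109.1] [29.3 32. ] 556
w1 t2 [599.1  39.8] [29.9 31.8] 570
w1 t3 [614.7 -28.6] [29.5 32.1] 584
w1 t4 [ 478.  -108.9] [29.3 31.5] 422
w2 v1 stem yaw 5.3 line at [477.1  31.5] 196 z 20.7
w2 v1 head [515.7  33.5] [ 6.1 34.8] 214
w2 v2 stem yaw 2.9 line at [487.2 -37.2] 169 z 19.7
w2 v2 head [531.3 -34.6] [ 6.  33.9] 214
w2 v3 stem yaw 5.3 line at [619.7 -98.2] 290 z 20.1
w2 v3 head [656.6 -95.8] [10.9 35. ] 206
w2 t1 [595.1 109.3] [29.1 31.9] 552
w2 t2 [599.4  39.7] [29.8 32.4] 558
w2 t3 [615.3 -29.1] [29.4 31.9] 564Traceback (most recent call last):
  File "<stdin>", line 12, in <module>
  File "h.py", line 30, in box
    lo,hi=np.percentile(q[k],1,0),np.percentile(q[k],99,0)
          ~~~~~~~~~~~~~^^^^^^^^^^
    return _quantile_unchecked(
        a, q, axis, out, overwrite_input, method, keepdims, weights)
    return _ureduce(a,
                    func=_quantile_ureduce_func,
    ...<5 lines>...
                    overwrite_input=overwrite_input,
                    method=method)
    r = func(a, **kwargs)
    result = _quantile(arr,
                       quantiles=q,
    ...<2 lines>...
                       out=out,
                       weights=wgt)
    slices_having_nans = np.isnan(arr[-1, ...])
                                  ~~~^^^^^^^^^
IndexError: index -1 is out of bounds for axis 0 with size 0
```

{"method": "arm_command", "body": {
  "rows": [
    {"translation": [-0.009,0.136,0.13],"twist": -1.1,"fingers": 0.06},
    {"translation": [-0.009,0.136,0.13],"twist": -1.1,"fingers": 0.06},
    {"translation": [-0.009,0.136,0.13],"twist": -1.1,"fingers": 0.06},
    {"translation": [-0.009,0.136,0.13],"twist": -1.1,"fingers": 0.06},
    {"translation": [-0.009,0.136,0.17],"twist": -1.1,"fingers": 0.06},
    {"translation": [-0.009,0.136,0.2],"twist": -1.1,"fingers": 0.06},
    {"translation": [-0.009,0.136,0.217],"twist": -1.1,"fingers": 0.06},
    {"translation": [-0.009,0.136,0.217],"twist": -1.1,"fingers": 0.06}
  ]
}}

```text
time_s: 4.85
eef_pos: [659.1, -94.9, 33.5]
eef_rot: [3.139, 0.126, -0.0]
contact_force: [0.2, -0.0, 0.4]
gripper_width: 60.0
grip_force: 0.0
```

{"method": "arm_command", "body": {
  "grip_force": 20,
  "rows": [
    {"translation": [0,0,0],"twist": 0,"fingers": 0.034},
    {"translation": [0,0,0],"twist": 0,"fingers": 0.034},
    {"translation": [0,0,0],"twist": 0,"fingers": 0.034},
    {"translation": [0,0,0],"twist": 0,"fingers": 0.034},
    {"translation": [0,0,-0.04],"twist": 0,"fingers": 0.034},
    {"translation": [0,0,-0.08],"twist": 0,"fingers": 0.034},
    {"translation": [0,0,-0.13],"twist": 0,"fingers": 0.034},
    {"translation": [0,0,-0.15],"twist": 0,"fingers": 0.034},
    {"translation": [0,0,-0.15],"twist": 0,"fingers": 0.034}
  ]
}}

```text
time_s: 5.98
eef_pos: [659.5, -95.3, 184.9]
eef_rot: [3.138, 0.125, 0.005]
contact_force: [-0.0, 0.0, -0.9]
gripper_width: 36.8
grip_force: 20.3
```

```bash
python3 - <<'E'
from h import *
s=r.sense(); print(s["time_s"],s["gripper_width"],s["grip_force"],pose()[0])
m,p,d=snap("wrist","w3"); m2,p2,d2=snap("side","s3")
a=cv2.resize(p[150:384,130:380,::-1],(400,375)); 
u,v=w2px(m2,pose()[0]-[0,0,20]).round().astype(int); b=cv2.resize(p2[max(v-40,0):v+60,u-53:u+53,::-1],(397,375))
cv2.imwrite("pics/w3.png",np.hstack([a,b]))
E
```

```text
5.975 36.77134179662985 20.30283898115158 [659.49266678 -95.34221905 184.92337829]
```

View pics/w3.png

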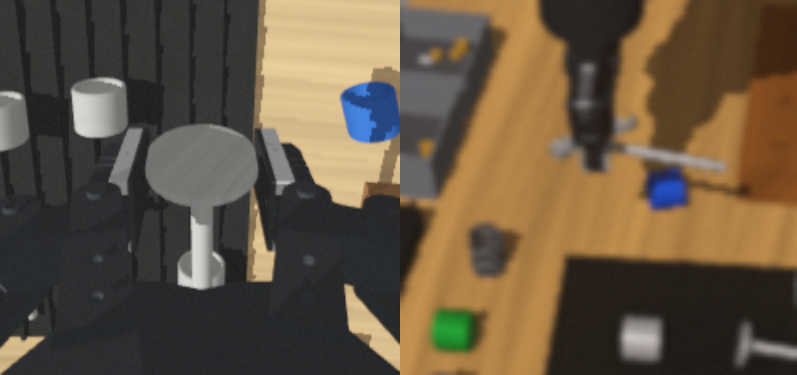

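The valve is held by its head rim at (200,165), but the stem is still level. Jolting it, with upward acceleration adding to gravity, may swing the stem down.

{"method": "arm_command", "body": {
  "rows": [
    {"translation": [0,0,-0.0625],"twist": 0,"fingers": 0.0365},
    {"translation": [0,0,0],"twist": 0,"fingers": 0.0365},
    {"translation": [0,0,-0.0625],"twist": 0,"fingers": 0.0365},
    {"translation": [0,0,0],"twist": 0,"fingers": 0.0365},
    {"translation": [0,0,-0.0625],"twist": 0,"fingers": 0.0365},
    {"translation": [0,0,0],"twist": 0,"fingers": 0.0365},
    {"translation": [0,0,0],"twist": 0,"fingers": 0.0365}
  ]
}}

```text
time_s: 6.95
eef_pos: [656.9, -94.9, 178.0]
eef_rot: [-3.136, -0.125, 0.015]
contact_force: [-0.3, 0.7, -0.8]
gripper_width: 36.3
grip_force: 15.4
```

```bash
cat >> h.py <<'E'
def held(rad=130,cam="side",name="hs"):
    """points near the held thing, in TCP-centred world axes"""
    m,p,d=snap(cam,name); u,v,P=cloud(m,d); q=P-pose()[0]
    return q[(np.linalg.norm(q,axis=1)<rad)]
def stem():
    q=held(); k=(q[:,2]<-0)&(abs(q[:,1])<12)&((q[:,0]<-16)|(q[:,2]<-26)); s=q[k]
    if len(s)>8:
        a=cv2.fitLine(s.astype(np.float32),cv2.DIST_HUBER,0,.01,.01).ravel()
        print("stem dir",a[:3].round(3),"through",a[3:].round(1),"n",len(s),"ext",s.min(0).round(),s.max(0).round())
    else: print("few",len(s))
E
python3 - <<'E'
from h import *
s=r.sense(); print(s["time_s"],s["gripper_width"],s["grip_force"],pose()[0]); stem()
E
```

```text
6.95 36.267659246508046 15.414710640907288 [656.90140192 -94.85080581 177.95264306]
stem dir [0.897 0.081 0.435] through [-53.6  -1.6 -37.7] n 72 ext [-93. -10. -57.] [-18.   5. -19.]
```

{"method": "arm_command", "body": {
  "rows": [
    {"translation": [0,0,-0.0625],"twist": 0,"fingers": 0.0365},
    {"translation": [0,0,0],"twist": 0,"fingers": 0.0365},
    {"translation": [0,0,-0.0625],"twist": 0,"fingers": 0.0365},
    {"translation": [0,0,0],"twist": 0,"fingers": 0.0365},
    {"translation": [0,0,-0.0625],"twist": 0,"fingers": 0.0365},
    {"translation": [0,0,0],"twist": 0,"fingers": 0.0365},
    {"translation": [0,0,-0.0625],"twist": 0,"fingers": 0.0365},
    {"translation": [0,0,0],"twist": 0,"fingers": 0.0365},
    {"translation": [0,0,-0.0625],"twist": 0,"fingers": 0.0365},
    {"translation": [0,0,0],"twist": 0,"fingers": 0.0365},
    {"translation": [0,0,-0.02],"twist": 0,"fingers": 0.0365}
  ]
}}

```text
time_s: 8.38
eef_pos: [657.4, -95.0, 199.3]
eef_rot: [-3.137, -0.125, 0.013]
contact_force: [0.0, 0.3, 0.4]
gripper_width: 36.7
grip_force: 15.3
```

```bash
python3 - <<'E'
from h import *
s=r.sense(); print(s["time_s"],s["gripper_width"],s["grip_force"],pose()[0]); stem()
m=r.camera_model("top"); p,d=r.capture("top"); u,v,P=cloud(m,d)
# rack: top surface points
k=(P[:,2]>38)&(P[:,2]<52)&(abs(P[:,0]-528)<70)&(abs(P[:,1]+355)<150)
rc=cv2.minAreaRect(P[k][:,:2].astype(np.float32)); print(rc)
np.savez("top1.npz",p=p,d=d,**m)
E
```

```text
8.375 36.69142247781667 15.26872605085373 [657.44785576 -94.9688975  199.32039001]
stem dir [0.772 0.065 0.632] through [-47.3  -1.2 -53.6] n 74 ext [-82. -11. -84.] [-14.   4. -25.]
((526.7572021484375, -356.63763427734375), (69.7645492553711, 251.43801879882812), 1.4452767372131348)
```

{"method": "arm_command", "body": {
  "rows": [
    {"translation": [-0.095,0.145,-0.05],"twist": 0,"fingers": 0.0365},
    {"translation": [-0.095,0.145,-0.02],"twist": 0,"fingers": 0.0365},
    {"translation": [-0.095,0.145,-0.02],"twist": 0,"fingers": 0.0365},
    {"translation": [-0.191,0.291,-0.08],"twist": 0,"fingers": 0.0368},
    {"translation": [-0.191,0.291,-0.02],"twist": 0,"fingers": 0.0368},
    {"translation": [-0.191,0.291,-0.02],"twist": 0,"fingers": 0.0368},
    {"translation": [-0.191,0.291,-0.08],"twist": 0,"fingers": 0.0368},
    {"translation": [-0.191,0.291,-0.02],"twist": 0,"fingers": 0.0368},
    {"translation": [-0.191,0.291,-0.08],"twist": 0,"fingers": 0.0368},
    {"translation": [-0.191,0.291,-0.02],"twist": 0,"fingers": 0.0368},
    {"translation": [-0.191,0.291,-0.08],"twist": 0,"fingers": 0.0368},
    {"translation": [-0.191,0.291,-0.02],"twist": 0,"fingers": 0.0368},
    {"translation": [-0.191,0.291,-0.02],"twist": 0,"fingers": 0.0368}
  ]
}}

```text
time_s: 10.1
eef_pos: [491.0, -399.8, 221.0]
eef_rot: [-3.135, -0.125, 0.006]
contact_force: [0.3, -0.4, -1.1]
gripper_width: 36.4
grip_force: 11.2
```

```bash
python3 - <<'E'
from h import *
s=r.sense(); print(s["time_s"],s["gripper_width"],s["grip_force"],pose()[0]); stem()
m,p,d=snap("wrist","w4"); cv2.imwrite("pics/w4.png",cv2.resize(p[:,:,::-1],(800,600)))
u,v,P=cloud(m,d)
k=(P[:,2]>38)&(P[:,2]<50)&(abs(P[:,0]-528)<60)&(abs(P[:,1]+355)<150)
print(cv2.minAreaRect(P[k][:,:2].astype(np.float32)),np.median(P[k][:,2]))
for y in (90,30,-30,-90):print(w2px(m,(526.8-.025*y,-356.6+y,45))*800/512)
E
```

```text
10.1 36.410304161437104 11.243254691362381 [ 491.01671398 -399.75128049  221.02345316]
stem dir [0.663 0.01  0.749] through [-39.4   0.2 -59.7] n 51 ext [-67.  -6. -90.] [-15.   7. -29.]
((527.1676635742188, -355.66680908203125), (70.41160583496094, 250.7502899169922), 1.108778715133667) 45.84295120432231
[207.49907919 214.98659167]
[296.05514599 219.94986643]
[384.10203391 224.8846034 ]
[471.64412188 229.79104801]
```

View pics/w4.png

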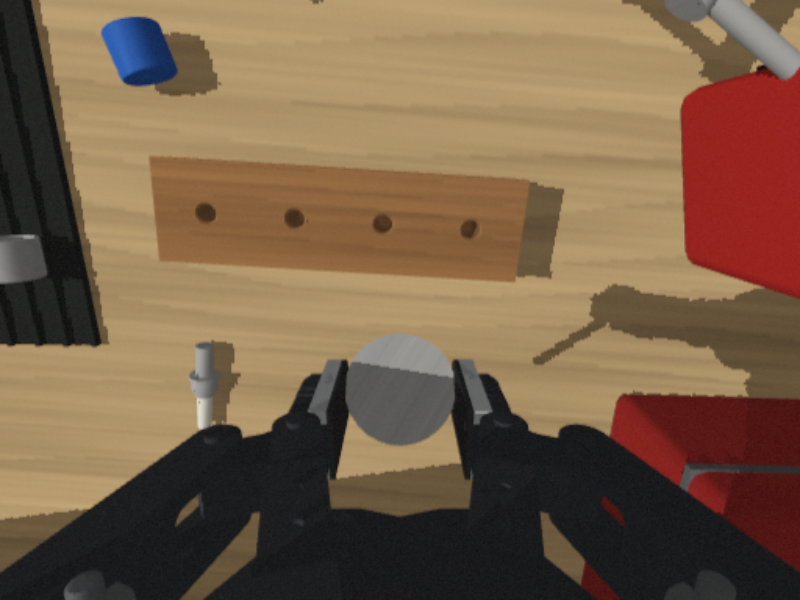

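The holes show at (205,212), (294,217), (382,223) and (470,228), and the head is at (400,390). I'll check how far the head has slipped in the pads.

```bash
python3 - <<'E'
from h import *
z=np.load("w4.npz"); u,v,P=cloud(z,z["d"]); tc=pose()[0]
k=(abs(u-256)<28)&(abs(v-250)<30); q=(P-tc)[k]; q=q[q[:,2]>-60]
print(len(q),q.mean(0).round(1),q.min(0).round(1),q.max(0).round(1))
c=q.mean(0); n=np.linalg.svd(q-c)[2][2]; print("head face normal",n.round(3))
for a,b in ((205.5,212.5),(294,217.5),(382,223),(470,228.5)): print(px2w(z,a*.64,b*.64,z=45).round(1))
E
```

```text
3136 [  1.5   0.7 -12.6] [-12.3 -14.  -23.9] [14.9 16.1 -1.6]
head face normal [-0.639 -0.054 -0.768]
[ 526.1 -265.3   45. ]
[ 527.6 -325.2   45. ]
[ 528.7 -385.1   45. ]
[ 529.8 -445.4   45. ]
```

{"method": "arm_command", "body": {
  "grip_force": 20,
  "rows": [
    {"translation": [0.05,0.024,0.0],"twist": 0,"fingers": 0.034},
    {"translation": [0.1,0.0485,0.02],"twist": 0,"fingers": 0.034},
    {"translation": [0.1,0.0485,0.056],"twist": 0,"fingers": 0.034},
    {"translation": [0.1,0.0485,0.056],"twist": 0,"fingers": 0.034},
    {"translation": [0.1,0.0485,0.056],"twist": 0,"fingers": 0.034}
  ]
}}

```text
time_s: 10.82
eef_pos: [595.8, -441.6, 169.8]
eef_rot: [3.137, 0.125, 0.003]
contact_force: [0.6, -0.4, 0.2]
gripper_width: 36.5
grip_force: 20.3
```

```bash
cat >> h.py <<'E'
def headtip(rad=36):
    """valve held by the head: face centre, axis, tip, from the wrist camera (TCP-centred and world)"""
    m,p,d=snap("wrist","hd"); u,v,P=cloud(m,d); tc=pose()[0]; q=P-tc
    q=q[(abs(q[:,1])<15)&(abs(q[:,0])<20)&(q[:,2]>-35)&(q[:,2]<25)]
    c=np.median(q,0)
    for _ in range(3):
        n=np.linalg.svd(q-q.mean(0),full_matrices=False)[2][2]; k=abs((q-q.mean(0))@n)<2.5; q=q[k]
    n=n*np.sign(-n[2]) ; f=q.mean(0); tip=f+104*n
    print("n",len(q),"face",f.round(1),"axis",n.round(3),"tip rel",tip.round(1),"tip world",(tip+tc).round(1),"tcp",tc.round(1))
E
python3 - <<'E'
from h import *
s=r.sense(); print(s["time_s"],s["gripper_width"],s["grip_force"]); headtip(); stem()
E
```

```text
10.825 36.468547567565246 20.3104966878891
n 3523 face [  2.2   0.1 -11.9] axis [-0.651 -0.061 -0.757] tip rel [-65.5  -6.2 -90.6] tip world [ 530.3 -447.8   79.5] tcp [ 595.8 -441.6  170. ]
stem dir [0.653 0.063 0.755] through [-38.9  -1.8 -59.6] n 57 ext [ -65.  -11. -125.] [108.   6. -27.]
```

{"method": "arm_command", "body": {
  "rows": [
    {"translation": [0.001,-0.001,0.012],"twist": 0,"fingers": 0.034},
    {"translation": [0.001,-0.001,0.022],"twist": 0,"fingers": 0.034},
    {"translation": [0.001,-0.001,0.03],"twist": 0,"fingers": 0.034},
    {"translation": [0.001,-0.001,0.0345],"twist": 0,"fingers": 0.034},
    {"translation": [0.001,-0.001,0.0345],"twist": 0,"fingers": 0.034},
    {"translation": [0.001,-0.001,0.0345],"twist": 0,"fingers": 0.034}
  ]
}}

```text
time_s: 11.68
eef_pos: [596.5, -440.1, 132.8]
eef_rot: [3.139, 0.126, 0.0]
contact_force: [-0.3, -0.4, -1.1]
gripper_width: 36.2
grip_force: 20.3
```

```bash
python3 - <<'E'
from h import *
s=r.sense(); print(s["time_s"],s["gripper_width"],s["grip_force"],s["contact_force"]); headtip()
E
```

```text
11.675 36.19531094988656 20.337615609169006 [-0.29003229 -0.41377398 -1.06541587]
n 3511 face [  2.1   0.1 -11.6] axis [-0.677 -0.058 -0.734] tip rel [-68.2  -6.  -88. ] tip world [ 528.3 -446.    44.9] tcp [ 596.5 -440.   132.8]
```

{"method": "arm_command", "body": {
  "rows": [
    {"translation": [0.001,0,0.003],"twist": 0,"fingers": 0.034},
    {"translation": [0.001,0,0.006],"twist": 0,"fingers": 0.034},
    {"translation": [0.001,0,0.006],"twist": 0,"fingers": 0.034}
  ]
}}

```text
time_s: 12.1
eef_pos: [597.3, -439.8, 126.2]
eef_rot: [-3.139, -0.126, 0.001]
contact_force: [-1.2, 0.9, -0.1]
gripper_width: 36.4
grip_force: 20.4
```

```bash
python3 - <<'E'
from h import *
s=r.sense(); print(s["time_s"],s["gripper_width"],s["grip_force"],s["contact_force"]); headtip(); stem()
E
```

```text
12.1 36.40200426333359 20.357313752174377 [-1.227225    0.85099974 -0.11588535]
n 3475 face [  2.1   0.1 -11.6] axis [-0.715 -0.061 -0.696] tip rel [-72.3  -6.2 -84.1] tip world [ 525.  -446.    42.3] tcp [ 597.3 -439.8  126.3]
stem dir [ 0.876 -0.021 -0.482] through [-32.1  -0.6 -95.8] n 168 ext [-101.  -12. -129.] [110.  12. -27.]
```

{"method": "arm_command", "body": {
  "rows": [
    {"translation": [-0.006,0,-0.005],"twist": 0,"fingers": 0.034},
    {"translation": [-0.0123,0,-0.0107],"twist": 0,"fingers": 0.034},
    {"translation": [-0.02,0,-0.0145],"twist": 0,"fingers": 0.034},
    {"translation": [-0.0278,0,-0.0177],"twist": 0,"fingers": 0.034},
    {"translation": [-0.036,0,-0.0198],"twist": 0,"fingers": 0.034},
    {"translation": [-0.0445,0.0005,-0.0217],"twist": 0,"fingers": 0.034},
    {"translation": [-0.0445,0.0005,-0.0217],"twist": 0,"fingers": 0.034}
  ]
}}

```text
time_s: 13.08
eef_pos: [552.5, -444.1, 148.3]
eef_rot: [-3.139, -0.125, 0.0]
contact_force: [0.4, 1.0, -0.9]
gripper_width: 36.1
grip_force: 20.3
```

```bash
python3 - <<'E'
from h import *
s=r.sense(); print(s["time_s"],s["gripper_width"],s["grip_force"],s["contact_force"]); headtip()
E
```

```text
13.075 36.13252357746101 20.345110595226288 [ 0.36282568  0.98065968 -0.92171186]
n 3483 face [  3.3   0.1 -11.5] axis [-0.285 -0.028 -0.958] tip rel [ -26.3   -2.8 -111.2] tip world [ 526.5 -446.9   37. ] tcp [ 552.8 -444.1  148.2]
```

{"method": "arm_command", "body": {
  "rows": [
    {"translation": [-0.007,0,0.0],"twist": 0,"fingers": 0.034},
    {"translation": [-0.013,0,0.001],"twist": 0,"fingers": 0.034},
    {"translation": [-0.019,0,0.003],"twist": 0,"fingers": 0.034},
    {"translation": [-0.024,0,0.006],"twist": 0,"fingers": 0.034},
    {"translation": [-0.024,0,0.012],"twist": 0,"fingers": 0.034},
    {"translation": [-0.024,0,0.018],"twist": 0,"fingers": 0.034},
    {"translation": [-0.024,0,0.024],"twist": 0,"fingers": 0.034},
    {"translation": [-0.024,0,0.026],"twist": 0,"fingers": 0.034},
    {"translation": [-0.024,0,0.026],"twist": 0,"fingers": 0.034}
  ]
}}

```text
time_s: 14.25
eef_pos: [529.8, -446.0, 122.9]
eef_rot: [3.138, 0.126, 0.002]
contact_force: [2.1, 1.1, 6.5]
gripper_width: 36.1
grip_force: 20.7
```

```bash
python3 - <<'E'
from h import *
s=r.sense(); print(s["time_s"],s["gripper_width"],s["grip_force"],s["contact_force"]); headtip()
E
```

```text
14.25 36.10769548251025 20.707262456417084 [2.06958529 1.07246673 6.46332336]
n 3163 face [  4.3   0.2 -11.4] axis [-0.071 -0.006 -0.997] tip rel [  -3.1   -0.4 -115.2] tip world [ 526.6 -446.4    7.7] tcp [ 529.7 -446.   122.9]
```

The valve is seated with its tip at z = 7.7. I'll release it and go on to the next valve.

{"method": "arm_command", "body": {
  "rows": [
    {"translation": [0,0,0],"twist": 0,"fingers": 0.055},
    {"translation": [0,0,0],"twist": 0,"fingers": 0.055},
    {"translation": [0,0,-0.05],"twist": 0,"fingers": 0.055},
    {"translation": [0,0,-0.11],"twist": 0,"fingers": 0.055},
    {"translation": [0,-0.06,-0.11],"twist": 0,"fingers": 0.055},
    {"translation": [-0.017,-0.414,-0.11],"twist": 0,"fingers": 0.06},
    {"translation": [-0.017,-0.414,-0.11],"twist": 0,"fingers": 0.06},
    {"translation": [-0.017,-0.414,-0.11],"twist": 0,"fingers": 0.06},
    {"translation": [-0.017,-0.414,-0.11],"twist": 0,"fingers": 0.06},
    {"translation": [-0.017,-0.414,-0.11],"twist": 0,"fingers": 0.06},
    {"translation": [-0.017,-0.414,-0.11],"twist": 0,"fingers": 0.06},
    {"translation": [-0.017,-0.414,-0.11],"twist": 0,"fingers": 0.06},
    {"translation": [-0.017,-0.414,-0.11],"twist": 0,"fingers": 0.06}
  ]
}}

```text
time_s: 15.92
eef_pos: [479.4, -34.9, 232.2]
eef_rot: [3.139, 0.126, 0.0]
contact_force: [-0.8, -0.2, 1.1]
gripper_width: 59.9
grip_force: 0.0
```

```bash
python3 - <<'E'
from h import *
m,p,d=snap("wrist","w5"); u,v,P=cloud(m,d); print(pose()[0])
T=dict(t1=(596,108),t2=(600,40),t3=(615,-29),t4=(478,-109)); V=dict(v1=(517,33.5),v2=(531,-34.6))
for n,c in V.items():
    b=box(P,.078,c,22,26,27); print(n,"head",b[0].round(1),b[1].round(1),b[2])
for n,c in T.items():
    b=box(P,.078,c,26,30,30); print(n,b[0].round(1),b[1].round(1),b[2])
E
```

```text
[479.43793264 -35.29414477 232.14780448]
v1 head [512.4  33. ] [11.7 35.5] 231
v2 head [527.8 -35.6] [12.1 36.1] 231
t1 [594.6 108.5] [29.8 31. ] 1032
t2 [599.3  39.5] [29.9 32. ] 1020
t3 [614.9 -29.3] [29.6 31.4] 1037
t4 [ 477.9 -109.1] [29.4 31.9] 688
```

{"method": "arm_command", "body": {
  "grip_force": 20,
  "rows": [
    {"translation": [0.051,0.0043,0.06],"twist": 0,"fingers": 0.052},
    {"translation": [0.051,0.0043,0.12],"twist": 0,"fingers": 0.052},
    {"translation": [0.051,0.0043,0.17],"twist": 0,"fingers": 0.052},
    {"translation": [0.051,0.0043,0.198],"twist": 0,"fingers": 0.052},
    {"translation": [0.051,0.0043,0.198],"twist": 0,"fingers": 0.052},
    {"translation": [0.051,0.0043,0.198],"twist": 0,"fingers": 0.034},
    {"translation": [0.051,0.0043,0.198],"twist": 0,"fingers": 0.034},
    {"translation": [0.051,0.0043,0.198],"twist": 0,"fingers": 0.034},
    {"translation": [0.051,0.0043,0.16],"twist": 0,"fingers": 0.034},
    {"translation": [0.051,0.0043,0.11],"twist": 0,"fingers": 0.034},
    {"translation": [0.051,0.0043,0.05],"twist": 0,"fingers": 0.034},
    {"translation": [0.051,0.0043,0.05],"twist": 0,"fingers": 0.034}
  ]
}}

```text
time_s: 17.48
eef_pos: [531.8, -34.9, 186.8]
eef_rot: [3.137, 0.126, 0.013]
contact_force: [-0.2, 0.4, -1.9]
gripper_width: 36.1
grip_force: 20.4
```

{"method": "arm_command", "body": {
  "rows": [
    {"translation": [0,0,-0.0625],"twist": 0,"fingers": 0.0365},
    {"translation": [0,0,0],"twist": 0,"fingers": 0.0365},
    {"translation": [0,0,-0.0625],"twist": 0,"fingers": 0.0365},
    {"translation": [0,0,0],"twist": 0,"fingers": 0.0365},
    {"translation": [0,0,-0.0625],"twist": 0,"fingers": 0.0365},
    {"translation": [0,0,0],"twist": 0,"fingers": 0.0365},
    {"translation": [0,0,-0.0625],"twist": 0,"fingers": 0.0365},
    {"translation": [0,0,0],"twist": 0,"fingers": 0.0365},
    {"translation": [0,0,-0.0625],"twist": 0,"fingers": 0.0365},
    {"translation": [0,0,0],"twist": 0,"fingers": 0.0365},
    {"translation": [0,0,-0.0625],"twist": 0,"fingers": 0.0365},
    {"translation": [0,0,0],"twist": 0,"fingers": 0.0365},
    {"translation": [0,0,-0.0625],"twist": 0,"fingers": 0.0365},
    {"translation": [0,0,0],"twist": 0,"fingers": 0.0365},
    {"translation": [0,0,-0.02],"twist": 0,"fingers": 0.0365}
  ]
}}

```text
time_s: 19.35
eef_pos: [528.1, -34.3, 197.0]
eef_rot: [-3.137, -0.125, 0.016]
contact_force: [0.2, -0.5, -0.4]
gripper_width: 36.5
grip_force: 14.5
```

```bash
python3 - <<'E'
from h import *
s=r.sense(); print(s["time_s"],s["gripper_width"],s["grip_force"]); headtip(); stem()
E
```

```text
19.35 36.458404012056754 14.523085802793503
n 3542 face [  0.9   0.3 -16.3] axis [-0.653  0.003 -0.757] tip rel [-67.    0.6 -95. ] tip world [462.9 -34.  106.7] tcp [530.  -34.6 201.7]
stem dir [0.664 0.006 0.748] through [-39.2   3.  -58.3] n 69 ext [-66.  -1. -92.] [-14.   7. -29.]
```

{"method": "arm_command", "body": {
  "grip_force": 20,
  "rows": [
    {"translation": [0.02,0.06,0],"twist": 0,"fingers": 0.034},
    {"translation": [0.03,0.12,0],"twist": 0,"fingers": 0.034},
    {"translation": [0.04,0.18,0.01],"twist": 0,"fingers": 0.034},
    {"translation": [0.046,0.236,0.027],"twist": 0,"fingers": 0.034},
    {"translation": [0.046,0.236,0.027],"twist": 0,"fingers": 0.034},
    {"translation": [0.046,0.236,0.027],"twist": 0,"fingers": 0.034},
    {"translation": [0.046,0.236,0.027],"twist": 0,"fingers": 0.034}
  ]
}}

```text
time_s: 20.32
eef_pos: [595.1, -265.2, 175.7]
eef_rot: [3.139, 0.127, 0.001]
contact_force: [0.7, 0.9, -0.7]
gripper_width: 36.3
grip_force: 20.3
```

```bash
python3 - <<'E'
from h import *
s=r.sense(); print(s["time_s"],s["gripper_width"],s["grip_force"]); headtip()
E
```

```text
20.325 36.27650753351227 20.31352400779724
n 3543 face [  2.8   0.2 -11.7] axis [-0.647  0.001 -0.763] tip rel [-64.5   0.3 -91. ] tip world [ 530.7 -264.9   84.8] tcp [ 595.2 -265.2  175.8]
```

{"method": "arm_command", "body": {
  "rows": [
    {"translation": [-0.003,0,0.015],"twist": 0,"fingers": 0.034},
    {"translation": [-0.003,0,0.028],"twist": 0,"fingers": 0.034},
    {"translation": [-0.003,0,0.038],"twist": 0,"fingers": 0.034},
    {"translation": [-0.003,0,0.044],"twist": 0,"fingers": 0.034},
    {"translation": [-0.003,0,0.044],"twist": 0,"fingers": 0.034},
    {"translation": [-0.009,-0.0005,0.042],"twist": 0,"fingers": 0.034},
    {"translation": [-0.0154,-0.001,0.0392],"twist": 0,"fingers": 0.034},
    {"translation": [-0.023,-0.0015,0.0355],"twist": 0,"fingers": 0.034},
    {"translation": [-0.031,-0.002,0.0324],"twist": 0,"fingers": 0.034},
    {"translation": [-0.039,-0.003,0.03],"twist": 0,"fingers": 0.034},
    {"translation": [-0.047,-0.0035,0.0285],"twist": 0,"fingers": 0.034},
    {"translation": [-0.047,-0.0035,0.0285],"twist": 0,"fingers": 0.034}
  ]
}}

```text
time_s: 21.88
eef_pos: [547.4, -266.6, 146.8]
eef_rot: [-3.139, -0.125, 0.0]
contact_force: [0.7, -0.9, -1.6]
gripper_width: 36.6
grip_force: 20.7
```

```bash
python3 - <<'E'
from h import *
s=r.sense(); print(s["time_s"],s["gripper_width"],s["grip_force"],s["contact_force"]); headtip()
E
```

```text
21.875 36.605728735912294 20.721631050109863 [ 0.71185518 -0.92767396 -1.58672567]
n 3429 face [  3.7   0.2 -11.4] axis [-0.271  0.015 -0.963] tip rel [ -24.5    1.8 -111.5] tip world [ 523.2 -264.8   35.2] tcp [ 547.7 -266.6  146.7]
```

{"method": "arm_command", "body": {
  "rows": [
    {"translation": [-0.006,-0.001,0.0],"twist": 0,"fingers": 0.034},
    {"translation": [-0.012,-0.0015,0.001],"twist": 0,"fingers": 0.034},
    {"translation": [-0.018,-0.002,0.003],"twist": 0,"fingers": 0.034},
    {"translation": [-0.0215,-0.0025,0.006],"twist": 0,"fingers": 0.034},
    {"translation": [-0.0215,-0.0025,0.012],"twist": 0,"fingers": 0.034},
    {"translation": [-0.0215,-0.0025,0.018],"twist": 0,"fingers": 0.034},
    {"translation": [-0.0215,-0.0025,0.023],"twist": 0,"fingers": 0.034},
    {"translation": [-0.0215,-0.0025,0.025],"twist": 0,"fingers": 0.034},
    {"translation": [-0.0215,-0.0025,0.025],"twist": 0,"fingers": 0.034}
  ]
}}

```text
time_s: 23.05
eef_pos: [527.2, -266.1, 122.6]
eef_rot: [3.138, 0.125, 0.003]
contact_force: [1.4, 0.8, 9.6]
gripper_width: 36.1
grip_force: 21.5
```

```bash
python3 - <<'E'
from h import *
s=r.sense(); print(s["time_s"],s["gripper_width"],s["grip_force"],s["contact_force"]); headtip()
plan(463,33,232)
E
```

```text
23.05 36.05576337235607 21.540617644786835 [1.43380726 0.80702505 9.63909001]
n 3141 face [  4.3   0.2 -11.2] axis [-0.078  0.013 -0.997] tip rel [  -3.8    1.5 -114.9] tip world [ 523.3 -264.5    7.7] tcp [ 527.1 -266.1  122.6]
plan tr [-0.0398, -0.3031, -0.1099] twist 0 yawnow 4.6 rows>= 5.2
```

Seated. I'll release and fetch the third valve: the v1 head is at (512.4, 33.0), so the TCP goes to about (515.5, 33).

{"method": "arm_command", "body": {
  "rows": [
    {"translation": [0,0,0],"twist": 0,"fingers": 0.055},
    {"translation": [0,0,0],"twist": 0,"fingers": 0.055},
    {"translation": [0,0,-0.05],"twist": 0,"fingers": 0.055},
    {"translation": [0,0,-0.11],"twist": 0,"fingers": 0.055},
    {"translation": [-0.04,-0.303,-0.11],"twist": 0,"fingers": 0.055},
    {"translation": [-0.04,-0.303,-0.11],"twist": 0,"fingers": 0.052},
    {"translation": [-0.04,-0.303,-0.11],"twist": 0,"fingers": 0.052},
    {"translation": [-0.04,-0.303,-0.11],"twist": 0,"fingers": 0.052},
    {"translation": [-0.04,-0.303,-0.11],"twist": 0,"fingers": 0.052},
    {"translation": [-0.04,-0.303,-0.11],"twist": 0,"fingers": 0.052},
    {"translation": [-0.04,-0.303,-0.11],"twist": 0,"fingers": 0.052}
  ]
}}

```text
time_s: 24.48
eef_pos: [462.4, 33.0, 231.7]
eef_rot: [3.139, 0.127, 0.0]
contact_force: [1.0, 0.4, 0.5]
gripper_width: 51.9
grip_force: 0.0
```

```bash
python3 - <<'E'
from h import *
m,p,d=snap("wrist","w6"); u,v,P=cloud(m,d)
b=box(P,.078,(514,33),22,26,27); print("head",b[0].round(1),b[1].round(1),b[2]); plan(b[0][0]+3.3,b[0][1]+.4,33.5); print(pose()[0])
E
```

```text
head [512.6  33.6] [12.2 35.9] 226
plan tr [0.0534, 0.0027, 0.1981] twist 0 yawnow 4.6 rows>= 3.3
[462.48510179  32.42969172 231.5908134 ]
```

{"method": "arm_command", "body": {
  "grip_force": 20,
  "rows": [
    {"translation": [0.0535,0.003,0.06],"twist": 0,"fingers": 0.052},
    {"translation": [0.0535,0.003,0.12],"twist": 0,"fingers": 0.052},
    {"translation": [0.0535,0.003,0.17],"twist": 0,"fingers": 0.052},
    {"translation": [0.0535,0.003,0.198],"twist": 0,"fingers": 0.052},
    {"translation": [0.0535,0.003,0.198],"twist": 0,"fingers": 0.052},
    {"translation": [0.0535,0.003,0.198],"twist": 0,"fingers": 0.034},
    {"translation": [0.0535,0.003,0.198],"twist": 0,"fingers": 0.034},
    {"translation": [0.0535,0.003,0.198],"twist": 0,"fingers": 0.034},
    {"translation": [0.0535,0.003,0.16],"twist": 0,"fingers": 0.034},
    {"translation": [0.0535,0.003,0.11],"twist": 0,"fingers": 0.034},
    {"translation": [0.0535,0.003,0.05],"twist": 0,"fingers": 0.034},
    {"translation": [0.0535,0.003,0.05],"twist": 0,"fingers": 0.034}
  ]
}}

```text
time_s: 26.02
eef_pos: [517.2, 34.4, 186.2]
eef_rot: [3.138, 0.126, 0.013]
contact_force: [-0.7, -0.2, -1.3]
gripper_width: 36.2
grip_force: 20.4
```

{"method": "arm_command", "body": {
  "rows": [
    {"translation": [0,0,-0.0625],"twist": 0,"fingers": 0.0365},
    {"translation": [0,0,0],"twist": 0,"fingers": 0.0365},
    {"translation": [0,0,-0.0625],"twist": 0,"fingers": 0.0365},
    {"translation": [0,0,0],"twist": 0,"fingers": 0.0365},
    {"translation": [0,0,-0.0625],"twist": 0,"fingers": 0.0365},
    {"translation": [0,0,0],"twist": 0,"fingers": 0.0365},
    {"translation": [0,0,-0.0625],"twist": 0,"fingers": 0.0365},
    {"translation": [0,0,0],"twist": 0,"fingers": 0.0365},
    {"translation": [0,0,-0.0625],"twist": 0,"fingers": 0.0365},
    {"translation": [0,0,0],"twist": 0,"fingers": 0.0365},
    {"translation": [0,0,-0.0625],"twist": 0,"fingers": 0.0365},
    {"translation": [0,0,0],"twist": 0,"fingers": 0.0365},
    {"translation": [0,0,-0.0625],"twist": 0,"fingers": 0.0365},
    {"translation": [0,0,0],"twist": 0,"fingers": 0.0365},
    {"translation": [0,0,-0.02],"twist": 0,"fingers": 0.0365},
    {"translation": [0,0,-0.02],"twist": 0,"fingers": 0.034},
    {"translation": [0,0,-0.02],"twist": 0,"fingers": 0.034}
  ]
}}

```text
time_s: 28.15
eef_pos: [515.7, 34.3, 201.5]
eef_rot: [3.139, 0.126, 0.001]
contact_force: [0.0, 0.8, 0.1]
gripper_width: 36.3
grip_force: 20.1
```

```bash
python3 - <<'E'
from h import *
s=r.sense(); print(s["time_s"],s["gripper_width"],s["grip_force"]); headtip()
plan(593,-325,177)
E
```

```text
28.15 36.266421412936886 20.081946551799774
n 3438 face [ 2.3  0.1 -9.7] axis [-0.791 -0.037 -0.611] tip rel [-79.9  -3.8 -73.3] tip world [435.7  30.6 128.3] tcp [515.6  34.3 201.6]
plan tr [0.0484, 0.3644, 0.0246] twist 0 yawnow 4.6 rows>= 5.9
```

{"method": "arm_command", "body": {
  "rows": [
    {"translation": [0,0,-0.0625],"twist": 0,"fingers": 0.0365},
    {"translation": [0,0,0],"twist": 0,"fingers": 0.0365},
    {"translation": [0,0,-0.0625],"twist": 0,"fingers": 0.0365},
    {"translation": [0,0,0],"twist": 0,"fingers": 0.0365},
    {"translation": [0,0,-0.0625],"twist": 0,"fingers": 0.0365},
    {"translation": [0,0,0],"twist": 0,"fingers": 0.0365},
    {"translation": [0,0,-0.0625],"twist": 0,"fingers": 0.0365},
    {"translation": [0,0,0],"twist": 0,"fingers": 0.0365},
    {"translation": [0,0,-0.02],"twist": 0,"fingers": 0.034},
    {"translation": [0.02,0.08,-0.02],"twist": 0,"fingers": 0.034},
    {"translation": [0.048,0.364,-0.03],"twist": 0,"fingers": 0.034},
    {"translation": [0.048,0.364,-0.03],"twist": 0,"fingers": 0.034},
    {"translation": [0.048,0.364,-0.03],"twist": 0,"fingers": 0.034},
    {"translation": [0.048,0.364,-0.03],"twist": 0,"fingers": 0.034},
    {"translation": [0.048,0.364,0.0],"twist": 0,"fingers": 0.034},
    {"translation": [0.048,0.364,0.025],"twist": 0,"fingers": 0.034},
    {"translation": [0.048,0.364,0.025],"twist": 0,"fingers": 0.034},
    {"translation": [0.048,0.364,0.025],"twist": 0,"fingers": 0.034}
  ]
}}

```text
time_s: 30.45
eef_pos: [593.1, -324.3, 177.8]
eef_rot: [3.138, 0.127, 0.001]
contact_force: [0.6, -0.8, -0.8]
gripper_width: 36.1
grip_force: 20.4
```

```bash
python3 - <<'E'
from h import *
s=r.sense(); print(s["time_s"],s["gripper_width"],s["grip_force"]); headtip()
E
```

```text
30.45 36.08165395542292 20.418291091918945
n 3480 face [  2.3   0.1 -10.5] axis [-0.749 -0.03  -0.662] tip rel [-75.6  -3.  -79.4] tip world [ 517.6 -327.2   98.8] tcp [ 593.2 -324.2  178.1]
```

{"method": "arm_command", "body": {
  "rows": [
    {"translation": [0.005,0,-0.0625],"twist": 0,"fingers": 0.0366},
    {"translation": [0.01,0.0,-0.01],"twist": 0,"fingers": 0.0367},
    {"translation": [0.01,0.0,-0.07],"twist": 0,"fingers": 0.0368},
    {"translation": [0.01,0.0,-0.01],"twist": 0,"fingers": 0.0368},
    {"translation": [0.01,0.0,-0.07],"twist": 0,"fingers": 0.0368},
    {"translation": [0.01,0.0,-0.01],"twist": 0,"fingers": 0.0368},
    {"translation": [0.01,0.0,-0.07],"twist": 0,"fingers": 0.0368},
    {"translation": [0.01,0.0,-0.01],"twist": 0,"fingers": 0.0368},
    {"translation": [0.0,0,-0.01],"twist": 0,"fingers": 0.034},
    {"translation": [0.0,0.0,0.0],"twist": 0,"fingers": 0.034},
    {"translation": [0.0,0.0,0.0],"twist": 0,"fingers": 0.034}
  ]
}}

```text
time_s: 31.88
eef_pos: [592.9, -324.8, 177.8]
eef_rot: [3.138, 0.125, 0.002]
contact_force: [-0.0, 0.3, 1.0]
gripper_width: 36.3
grip_force: 20.2
```

```bash
python3 - <<'E'
from h import *
s=r.sense(); print(s["time_s"],s["gripper_width"],s["grip_force"]); headtip()
E
```

```text
31.875 36.34870757963473 20.17224758863449
n 3581 face [  2.4   0.2 -10.9] axis [-0.626 -0.007 -0.78 ] tip rel [-62.7  -0.6 -92.1] tip world [ 530.3 -325.4   85.9] tcp [ 593.  -324.9  177.9]
```

{"method": "arm_command", "body": {
  "rows": [
    {"translation": [-0.0015,0,0.015],"twist": 0,"fingers": 0.034},
    {"translation": [-0.0015,0,0.028],"twist": 0,"fingers": 0.034},
    {"translation": [-0.0015,0,0.038],"twist": 0,"fingers": 0.034},
    {"translation": [-0.0015,0,0.045],"twist": 0,"fingers": 0.034},
    {"translation": [-0.0015,0,0.045],"twist": 0,"fingers": 0.034},
    {"translation": [-0.006,-0.0005,0.0435],"twist": 0,"fingers": 0.034},
    {"translation": [-0.0115,-0.001,0.0415],"twist": 0,"fingers": 0.034},
    {"translation": [-0.019,-0.0015,0.038],"twist": 0,"fingers": 0.034},
    {"translation": [-0.027,-0.002,0.035],"twist": 0,"fingers": 0.034},
    {"translation": [-0.035,-0.003,0.033],"twist": 0,"fingers": 0.034},
    {"translation": [-0.043,-0.0035,0.031],"twist": 0,"fingers": 0.034},
    {"translation": [-0.043,-0.0035,0.031],"twist": 0,"fingers": 0.034}
  ]
}}

```text
time_s: 33.42
eef_pos: [549.0, -324.7, 145.9]
eef_rot: [-3.139, -0.125, 0.0]
contact_force: [0.6, -0.1, -0.7]
gripper_width: 36.2
grip_force: 20.7
```

```bash
python3 - <<'E'
from h import *
s=r.sense(); print(s["time_s"],s["gripper_width"],s["grip_force"],s["contact_force"]); headtip(); plan(528.4,-325.2,122.5)
E
```

```text
33.425 36.243904514123095 20.670247972011566 [ 0.61906245 -0.06003836 -0.69503464]
n 3494 face [  3.4   0.2 -10.6] axis [-0.271 -0.004 -0.963] tip rel [ -24.8   -0.2 -110.7] tip world [ 524.5 -324.8   35. ] tcp [ 549.3 -324.6  145.7]
plan tr [-0.0209, -0.0011, 0.0233] twist 0 yawnow 4.6 rows>= 0.5
```

{"method": "arm_command", "body": {
  "rows": [
    {"translation": [-0.006,0,0.0],"twist": 0,"fingers": 0.034},
    {"translation": [-0.012,-0.0005,0.001],"twist": 0,"fingers": 0.034},
    {"translation": [-0.018,-0.001,0.003],"twist": 0,"fingers": 0.034},
    {"translation": [-0.021,-0.001,0.006],"twist": 0,"fingers": 0.034},
    {"translation": [-0.021,-0.001,0.012],"twist": 0,"fingers": 0.034},
    {"translation": [-0.021,-0.001,0.018],"twist": 0,"fingers": 0.034},
    {"translation": [-0.021,-0.001,0.023],"twist": 0,"fingers": 0.034},
    {"translation": [-0.021,-0.001,0.0245],"twist": 0,"fingers": 0.034},
    {"translation": [-0.021,-0.001,0.0245],"twist": 0,"fingers": 0.034}
  ]
}}

```text
time_s: 34.6
eef_pos: [529.0, -325.5, 121.7]
eef_rot: [3.138, 0.126, 0.002]
contact_force: [0.3, -0.3, 4.9]
gripper_width: 36.4
grip_force: 21.1
```

```bash
python3 - <<'E'
from h import *
s=r.sense(); print(s["time_s"],s["gripper_width"],s["grip_force"],s["contact_force"]); headtip(); plan(430,-109,240)
E
```

```text
34.6 36.37718251151696 21.10152930021286 [ 0.25736229 -0.34025622  4.9234706 ]
n 3227 face [  4.2   0.2 -10.2] axis [-0.083 -0.003 -0.997] tip rel [-4.500e+00 -1.000e-01 -1.139e+02] tip world [ 524.5 -325.5    7.8] tcp [ 529.  -325.5  121.6]
plan tr [-0.0812, -0.2236, -0.1186] twist 0 yawnow 4.6 rows>= 4.3
```

All three valves are seated with tips at about z = 7.7. For the tappets I'll push the top of the open end toward -x so each one tips up onto its cam face on the mat. Starting with t4.

{"method": "arm_command", "body": {
  "rows": [
    {"translation": [0,0,0],"twist": 0,"fingers": 0.044},
    {"translation": [0,0,0],"twist": 0,"fingers": 0.044},
    {"translation": [0,0,-0.05],"twist": 0,"fingers": 0.044},
    {"translation": [0,0,-0.1],"twist": 0,"fingers": 0.044},
    {"translation": [0.0035,-0.06,-0.1],"twist": 0,"fingers": 0.0},
    {"translation": [0.0035,-0.22,-0.1],"twist": 0,"fingers": 0.0},
    {"translation": [0.0035,-0.22,-0.1],"twist": 0,"fingers": 0.0},
    {"translation": [0.0035,-0.22,-0.06],"twist": 0,"fingers": 0.0},
    {"translation": [0.0035,-0.22,0.0],"twist": 0,"fingers": 0.0},
    {"translation": [0.0035,-0.22,0.04],"twist": 0,"fingers": 0.0},
    {"translation": [0.0035,-0.22,0.065],"twist": 0,"fingers": 0.0},
    {"translation": [0.0035,-0.22,0.065],"twist": 0,"fingers": 0.0},
    {"translation": [0.0035,-0.22,0.065],"twist": 0,"fingers": 0.0}
  ]
}}

```text
time_s: 36.28
eef_pos: [514.8, -105.9, 57.0]
eef_rot: [3.139, 0.125, 0.001]
contact_force: [-0.7, -0.3, -0.5]
gripper_width: 0.1
grip_force: 0.0
```

{"method": "arm_command", "body": {
  "rows": [
    {"translation": [-0.005,0,0],"twist": 0,"fingers": 0.0},
    {"translation": [-0.009,0,0],"twist": 0,"fingers": 0.0},
    {"translation": [-0.013,0,0],"twist": 0,"fingers": 0.0},
    {"translation": [-0.017,0,0],"twist": 0,"fingers": 0.0},
    {"translation": [-0.021,0,0],"twist": 0,"fingers": 0.0},
    {"translation": [-0.025,0,0],"twist": 0,"fingers": 0.0},
    {"translation": [-0.029,0,0],"twist": 0,"fingers": 0.0},
    {"translation": [-0.029,0,0],"twist": 0,"fingers": 0.0},
    {"translation": [0.0,0,-0.06],"twist": 0,"fingers": 0.0},
    {"translation": [-0.03,0,-0.12],"twist": 0,"fingers": 0.05},
    {"translation": [-0.06,0,-0.15],"twist": 0,"fingers": 0.05},
    {"translation": [-0.06,0,-0.15],"twist": 0,"fingers": 0.05}
  ]
}}

```text
time_s: 37.78
eef_pos: [453.8, -110.6, 208.5]
eef_rot: [3.138, 0.125, 0.005]
contact_force: [0.4, -0.1, -0.9]
gripper_width: 49.9
grip_force: 0.0
```

```bash
python3 - <<'E'
from h import *
m,p,d=snap("wrist","w7"); u,v,P=cloud(m,d); print(pose()[0])
b=box(P,.078,(470,-109),40,30,28); print(b[0].round(1),b[1].round(1),b[2])
k=(abs(P[:,0]-470)<45)&(abs(P[:,1]+109)<30)&(P[:,2]>10)&(P[:,2]<60); print(np.percentile(P[k],[2,50,98],axis=0).round(1))
a=w2px(m,(470,-109,25)).round().astype(int); cv2.imwrite("pics/w7.png",cv2.resize(p[max(a[1]-75,0):a[1]+75,max(a[0]-100,0):a[0]+100,::-1],(600,450)))
E
```

```text
[ 454.4696982  -110.65293426  207.1168555 ]
[ 461.9 -110.4] [29.4 33.1] 848
[[ 447.6 -127.4   11.6]
 [ 463.4 -110.4   38.3]
 [ 477.   -93.6   41.5]]
```

View pics/w7.png

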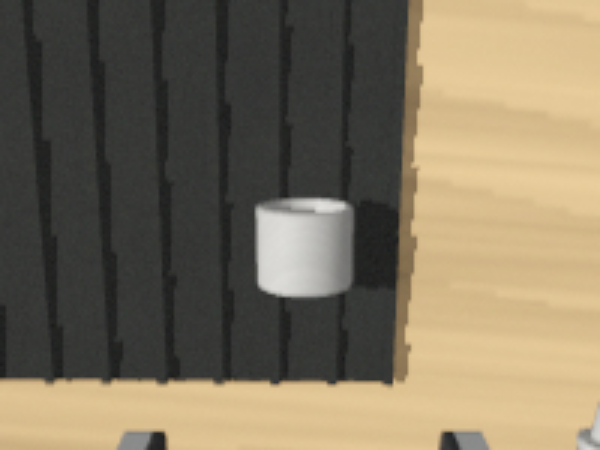

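It slid along the groove without tipping: the tappet at (305,248) is still lying, ring upward to +x. Next method: grip only the open end and jolt, so the cam end droops.

{"method": "arm_command", "body": {
  "grip_force": 20,
  "rows": [
    {"translation": [0.0285,0.0004,0.06],"twist": 0,"fingers": 0.05},
    {"translation": [0.0285,0.0004,0.12],"twist": 0,"fingers": 0.05},
    {"translation": [0.0285,0.0004,0.16],"twist": 0,"fingers": 0.05},
    {"translation": [0.0285,0.0004,0.177],"twist": 0,"fingers": 0.05},
    {"translation": [0.0285,0.0004,0.177],"twist": 0,"fingers": 0.05},
    {"translation": [0.0285,0.0004,0.177],"twist": 0,"fingers": 0.032},
    {"translation": [0.0285,0.0004,0.177],"twist": 0,"fingers": 0.032},
    {"translation": [0.0285,0.0004,0.177],"twist": 0,"fingers": 0.032},
    {"translation": [0.0285,0.0004,0.15],"twist": 0,"fingers": 0.032},
    {"translation": [0.0285,0.0004,0.1],"twist": 0,"fingers": 0.032},
    {"translation": [0.0285,0.0004,0.1],"twist": 0,"fingers": 0.032}
  ]
}}

```text
time_s: 39.2
eef_pos: [484.3, -109.0, 109.3]
eef_rot: [3.137, 0.126, 0.009]
contact_force: [0.1, -0.9, -0.7]
gripper_width: 34.4
grip_force: 20.3
```

```bash
cat >> h.py <<'E'
def tap():
    """tappet held: flat-top/side points seen by the side camera and wrist camera, TCP-centred; extents per camera"""
    for c in ("side","wrist"):
        m,p,d=snap(c,"tp_"+c); u,v,P=cloud(m,d); q=P-pose()[0]
        k=(abs(q[:,1])<(14 if c=="wrist" else 40))&(abs(q[:,0])<40)&(q[:,2]>-60)&(q[:,2]<10)
        a=w2px(m,pose()[0]-[0,0,10]).round().astype(int)
        if c=="wrist":
            h=q[k]; print("wrist ext",np.percentile(h,[1,50,99],axis=0).round(1).tolist(),len(h))
        im=p[max(a[1]-38,0):a[1]+38,max(a[0]-50,0):a[0]+50,::-1]; cv2.imwrite(f"tp_{c}.png",cv2.resize(im,(400,304)))
    return np.hstack([cv2.imread("tp_side.png"),cv2.imread("tp_wrist.png")])
E
python3 - <<'E'
from h import *
s=r.sense(); print(s["time_s"],s["gripper_width"],s["grip_force"],s["eef_pos"])
cv2.imwrite("pics/t4a.png",tap())
E
```

```text
39.2 34.402675979721764 20.258567333221436 [ 484.27206919 -109.00783834  109.27701133]
wrist ext [[-31.8, -13.8, -21.3], [-13.7, 1.6, -9.9], [-4.9, 13.8, 9.9]] 2449
```

View pics/t4a.png

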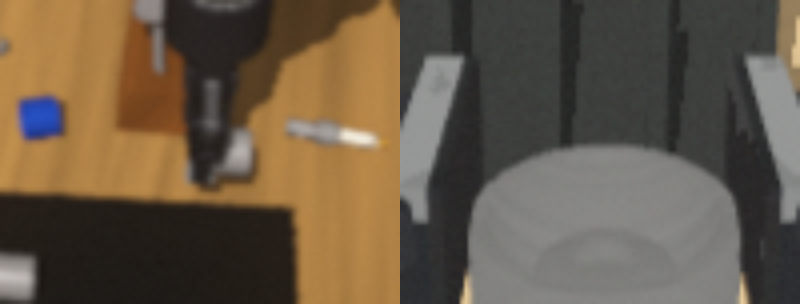

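The tappet is held at the open end, with the recess facing the camera at (600,240). Now jolting with a looser grip.

{"method": "arm_command", "body": {
  "rows": [
    {"translation": [0,0,-0.0625],"twist": 0,"fingers": 0.0348},
    {"translation": [0,0,0],"twist": 0,"fingers": 0.0348},
    {"translation": [0,0,-0.0625],"twist": 0,"fingers": 0.0348},
    {"translation": [0,0,0],"twist": 0,"fingers": 0.0348},
    {"translation": [0,0,-0.0625],"twist": 0,"fingers": 0.0348},
    {"translation": [0,0,0],"twist": 0,"fingers": 0.0348},
    {"translation": [0,0,-0.0625],"twist": 0,"fingers": 0.0348},
    {"translation": [0,0,0],"twist": 0,"fingers": 0.0348},
    {"translation": [0,0,-0.02],"twist": 0,"fingers": 0.0348}
  ]
}}

```text
time_s: 40.42
eef_pos: [480.6, -107.8, 119.5]
eef_rot: [-3.134, -0.125, 0.019]
contact_force: [-0.7, 0.4, -0.0]
gripper_width: 34.7
grip_force: 13.7
```

```bash
cat >> h.py <<'E'
def face(w=12):
    """open rim of the held tappet from the wrist depth: fit a plane to the rim edge points via all face points"""
    m,p,d=snap("wrist","fc"); u,v,P=cloud(m,d); q=P-pose()[0]
    q=q[(abs(q[:,1])<w)&(q[:,0]>-40)&(q[:,0]<35)&(q[:,2]>-45)&(q[:,2]<25)]
    # profile in the x-z plane, sorted by x
    for x0 in range(-36,30,6):
        k=(q[:,0]>=x0)&(q[:,0]<x0+6)&(abs(q[:,1])<4)
        if k.sum()>4: print(x0+3,np.percentile(q[k][:,2],[10,50,90]).round(1).tolist(),int(k.sum()),end=" | ")
    print()
E
python3 - <<'E'
from h import *
s=r.sense(); print(s["time_s"],s["gripper_width"],s["grip_force"]); z=np.load("tp_wrist.npz"); face()
E
```

```text
40.425 34.721818914353086 13.71749460697174
-33 [4.5, 5.4, 6.0] 54 | -27 [5.1, 5.8, 6.5] 155 | -21 [-26.5, 5.5, 6.7] 290 | -15 [-26.6, -12.9, 6.9] 467 | -9 [-26.7, 5.0, 6.9] 261 |
```

The tappet slips rather than rotates, so I'll put it back on the mat. New plan: grip it mid-length with the low part of the pads and press the open end down onto the case's front edge so it rolls upright in the pads. I'll measure the case too.

```bash
python3 - <<'E'
from h import *
face(); plan(484.2,-108.8,35)
z=np.load("top1.npz"); u,v,P=cloud(z,z["d"])
k=(P[:,2]>11)&(P[:,2]<22)&(abs(P[:,0]-520)<60)&(abs(P[:,1]-350)<150); q=P[k]
print(cv2.minAreaRect(q[:,:2].astype(np.float32)))
f=[]
for y in range(240,470,15):
    s=q[abs(q[:,1]-y)<8]
    if len(s)>5: f.append((y,np.percentile(s[:,0],3)))
f=np.array(f); c=np.polyfit(f[:,0],f[:,1],1); print("front edge x=",c, f[:,1].round())
k=(P[:,2]>60)&(abs(P[:,0]-570)<60)&(abs(P[:,1]-350)<150); print("lid top",np.percentile(P[k],[2,50,98],axis=0).round(),k.sum())
E
```

```text
-33 [8.6, 9.1, 10.1] 22 | -27 [8.8, 9.5, 10.1] 161 | -21 [-22.7, 9.7, 10.5] 203 | -15 [-22.6, -9.4, 10.6] 528 | -9 [-22.9, 9.0, 10.9] 301 | 
plan tr [0.0014, 0.0004, 0.0899] twist 0 yawnow 4.6 rows>= 1.4
((515.821533203125, 351.099365234375), (100.15972137451172, 256.55419921875), 0.4862322509288788)
front edge x= [6.20869013e-02 4.52486679e+02] [467. 469. 469. 468. 472. 472. 474. 474. 474. 477. 477. 479. 477. 477.
 482. 482.]
lid top [[544. 225.  84.]
 [562. 344.  98.]
 [580. 468. 103.]] 1060
```

{"method": "arm_command", "body": {
  "rows": [
    {"translation": [0,0,0.05],"twist": 0,"fingers": 0.034},
    {"translation": [0,0,0.085],"twist": 0,"fingers": 0.034},
    {"translation": [0,0,0.0935],"twist": 0,"fingers": 0.034},
    {"translation": [0,0,0.0935],"twist": 0,"fingers": 0.034},
    {"translation": [0,0,0.0935],"twist": 0,"fingers": 0.05},
    {"translation": [0,0,0.0935],"twist": 0,"fingers": 0.05},
    {"translation": [0,0,0.03],"twist": 0,"fingers": 0.05},
    {"translation": [0,0,-0.03],"twist": 0,"fingers": 0.05},
    {"translation": [-0.03,0,-0.06],"twist": 0,"fingers": 0.05},
    {"translation": [-0.03,0,-0.06],"twist": 0,"fingers": 0.05}
  ]
}}

```text
time_s: 41.78
eef_pos: [452.7, -111.2, 188.8]
eef_rot: [3.137, 0.125, 0.007]
contact_force: [1.0, -1.1, -0.1]
gripper_width: 50.1
grip_force: 0.0
```

```bash
python3 - <<'E'
from h import *
m,p,d=snap("wrist","w8"); u,v,P=cloud(m,d)
b=box(P,.078,(463,-110),40,30,28); print(b[0].round(1),b[1].round(1),b[2]); plan(b[0][0]+2,b[0][1]+.2,36.5)
E
```

```text
[ 463.3 -110.4] [29.4 33.9] 980
plan tr [0.0116, -0.0003, 0.151] twist 0 yawnow 4.5 rows>= 2.4
```

{"method": "arm_command", "body": {
  "grip_force": 20,
  "rows": [
    {"translation": [0.0115,0,0.06],"twist": 0,"fingers": 0.05},
    {"translation": [0.0115,0,0.12],"twist": 0,"fingers": 0.05},
    {"translation": [0.0115,0,0.151],"twist": 0,"fingers": 0.05},
    {"translation": [0.0115,0,0.151],"twist": 0,"fingers": 0.05},
    {"translation": [0.0115,0,0.151],"twist": 0,"fingers": 0.032},
    {"translation": [0.0115,0,0.151],"twist": 0,"fingers": 0.032},
    {"translation": [0.0115,0,0.151],"twist": 0,"fingers": 0.032},
    {"translation": [0.0115,0,0.1],"twist": 0,"fingers": 0.032},
    {"translation": [0.0115,0,0.04],"twist": 0,"fingers": 0.032},
    {"translation": [0.022,-0.06,-0.02],"twist": 3,"fingers": 0.032},
    {"translation": [0.022,-0.44,-0.045],"twist": 8,"fingers": 0.032},
    {"translation": [0.022,-0.44,-0.045],"twist": 8,"fingers": 0.032},
    {"translation": [0.022,-0.44,-0.045],"twist": 8,"fingers": 0.032},
    {"translation": [0.022,-0.44,-0.045],"twist": 8,"fingers": 0.032},
    {"translation": [0.022,-0.44,-0.045],"twist": 8,"fingers": 0.032},
    {"translation": [0.022,-0.44,-0.045],"twist": 8,"fingers": 0.032},
    {"translation": [0.022,-0.44,-0.045],"twist": 8,"fingers": 0.032},
    {"translation": [0.022,-0.44,-0.045],"twist": 8,"fingers": 0.032}
  ]
}}

```text
time_s: 44.08
eef_pos: [439.4, 330.5, 231.6]
eef_rot: [-3.14, 0.09, -0.001]
contact_force: [-0.1, -1.1, -1.4]
gripper_width: 35.4
grip_force: 23.7
```

```bash
python3 - <<'E'
from h import *
s=r.sense(); print(s["time_s"],s["gripper_width"],s["grip_force"]); print(pose())
m,p,d=snap("wrist","w9"); cv2.imwrite("pics/w9.png",cv2.resize(p[:,:,::-1],(800,600),interpolation=cv2.INTER_CUBIC))
face()
u,v,P=cloud(m,d)
k=(P[:,2]>5)&(P[:,2]<12)&(abs(P[:,0]-515)<45)&(abs(P[:,1]-352)<125); q=P[k]; print("floor pts",len(q))
im=np.zeros(d.shape,np.uint8); im[v[k],u[k]]=255
n,lab,st,cen=cv2.connectedComponentsWithStats(im)
for i in range(1,n):
    if st[i,4]>60:
        s=P[k][lab[v[k],u[k]]==i]; c,rad=cv2.minEnclosingCircle(s[:,:2].astype(np.float32)); print(cen[i].round(),st[i,4],np.round(c,1),round(rad,1),s[:,2].mean().round(1))
for x in r.tip_of("pocket1","wrist"): print(np.round(x["location"],1),round(x["confidence"],2),px2w(m,*x["location"],z=8).round(1))
E
```

```text
44.075 35.43242095210467 23.665875792503357
(array([439.36471769, 330.52959061, 231.61340329]), array([[ 9.98368333e-01, -5.70969425e-02,  7.81815048e-04],
       [-5.70972423e-02, -9.98368554e-01,  3.66610706e-04],
       [ 7.59607209e-04, -4.10652002e-04, -9.99999627e-01]]), np.float64(-0.05712832812470981))
-15 [4.1, 4.9, 5.7] 126 | -9 [4.2, 5.0, 5.8] 171 | -3 [4.2, 5.1, 5.8] 180 | 3 [-27.9, -4.9, 5.5] 378 | 9 [-28.2, 4.5, 5.7] 331 | 15 [-28.9, 3.5, 5.6] 110 | 
floor pts 3718
[153. 107.] 919 [520.4 447.3] 19.9 9.0
[206. 108.] 932 [516.2 384.7] 20.0 8.9
[259. 108.] 937 [512.2 322.6] 20.0 8.9
[312. 109.] 929 [508.1 260.5] 20.0 8.9
[312.5 109.3] 0.8 [507.8 259.4   8. ]
[150.6 107.2] 0.79 [521.1 450.9   8. ]
[205.5 106.9] 0.66 [517.7 385.9   8. ]
[257.3 108.7] 0.64 [512.2 324.8   8. ]
```

View pics/w9.png

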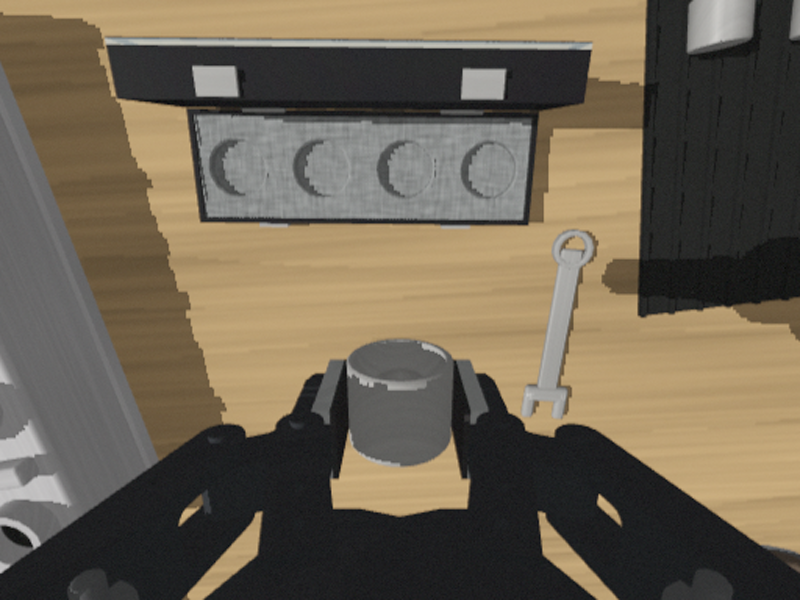

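The four pockets fit as circles of radius 20 mm at (508.1,260.5), (512.2,322.6), (516.2,384.7) and (520.4,447.3). The tappet is held mid-length, open ring toward the case, at (400,390). Now I'll roll it on the case's front edge.

{"method": "arm_command", "body": {
  "rows": [
    {"translation": [0.014,0.0297,0.06],"twist": 0.5,"fingers": 0.032},
    {"translation": [0.014,0.0297,0.12],"twist": 0.5,"fingers": 0.032},
    {"translation": [0.014,0.0297,0.165],"twist": 0.5,"fingers": 0.032},
    {"translation": [0.014,0.0297,0.178],"twist": 0.5,"fingers": 0.032},
    {"translation": [0.014,0.0297,0.181],"twist": 0.5,"fingers": 0.032},
    {"translation": [0.014,0.0297,0.184],"twist": 0.5,"fingers": 0.032},
    {"translation": [0.014,0.0297,0.187],"twist": 0.5,"fingers": 0.032},
    {"translation": [0.014,0.0297,0.19],"twist": 0.5,"fingers": 0.032},
    {"translation": [0.014,0.0297,0.193],"twist": 0.5,"fingers": 0.032},
    {"translation": [0.014,0.0297,0.195],"twist": 0.5,"fingers": 0.032},
    {"translation": [0.014,0.0297,0.195],"twist": 0.5,"fingers": 0.032}
  ]
}}

```text
time_s: 45.6
eef_pos: [452.1, 298.8, 36.0]
eef_rot: [3.14, -0.107, -0.0]
contact_force: [0.6, -0.1, -0.6]
gripper_width: 35.3
grip_force: 23.6
```

```bash
python3 - <<'E'
from h import *
s=r.sense(); print(s["time_s"],s["gripper_width"],s["grip_force"],s["contact_force"]); print(pose()[0]); face()
E
```

```text
45.6 35.30049396864407 23.62459659576416 [ 0.63060141 -0.0974107  -0.56754873]
[452.11623968 298.78620324  35.9748626 ]
-15 [4.0, 4.9, 5.4] 120 | -9 [4.2, 4.9, 5.5] 171 | -3 [4.1, 4.9, 5.6] 185 | 3 [-28.0, 3.7, 5.4] 378 | 9 [-28.4, 4.4, 5.5] 333 | 15 [-28.3, 3.3, 4.9] 129 | 21 [-19.4, -17.6, -16.8] 154 | 27 [-20.1, -19.3, -18.6] 165 |
```

The tappet's end stopped just short of the edge, so nothing turned. I'll raise, move 5.5 mm nearer and roll in an arc.

{"method": "arm_command", "body": {
  "rows": [
    {"translation": [0.0,0,-0.018],"twist": 0,"fingers": 0.032},
    {"translation": [0.0055,0,-0.018],"twist": 0,"fingers": 0.032},
    {"translation": [0.0055,0,-0.015],"twist": 0,"fingers": 0.032},
    {"translation": [0.0055,0,-0.012],"twist": 0,"fingers": 0.032},
    {"translation": [0.0055,0,-0.009],"twist": 0,"fingers": 0.032},
    {"translation": [0.0055,0,-0.0075],"twist": 0,"fingers": 0.032},
    {"translation": [0.004,0,-0.0055],"twist": 0,"fingers": 0.032},
    {"translation": [0.003,0,-0.0035],"twist": 0,"fingers": 0.032},
    {"translation": [0.0015,0,-0.001],"twist": 0,"fingers": 0.032},
    {"translation": [0.0015,0,-0.001],"twist": 0,"fingers": 0.032}
  ]
}}

```text
time_s: 46.9
eef_pos: [453.5, 298.7, 37.0]
eef_rot: [3.14, -0.107, -0.0]
contact_force: [0.4, -1.1, -0.8]
gripper_width: 35.3
grip_force: 23.6
```

```bash
python3 - <<'E'
from h import *
s=r.sense(); print(s["time_s"],s["gripper_width"],s["grip_force"],s["contact_force"]); print(pose()[0]); face()
E
```

```text
46.9 35.27788013015898 23.624307811260223 [ 0.38981388 -1.09960623 -0.75421215]
[453.50344264 298.68784506  36.99600067]
-15 [3.8, 4.7, 5.5] 125 | -9 [4.1, 4.9, 5.5] 172 | -3 [4.2, 4.8, 5.5] 181 | 3 [-28.1, -14.5, 5.3] 374 | 9 [-28.4, 4.2, 5.5] 324 | 15 [-27.6, 2.8, 5.3] 142 | 21 [-20.9, -19.2, -17.9] 167 | 27 [-21.1, -20.3, -19.7] 164 |
```

```bash
python3 - <<'E'
from h import *
z=np.load("w9.npz"); u,v,P=cloud(z,z["d"])
for y in (290,300,310):
    k=(abs(P[:,1]-y)<4)&(P[:,2]>8)&(P[:,2]<25)&(P[:,0]>440)&(P[:,0]<500); q=P[k]; q=q[np.argsort(q[:,0])][:6]; print(y,q[:,[0,2]].round(1).tolist())
m=np.load("fc.npz"); u,v,P=cloud(m,m["d"]); q=P-pose()[0]
k=(abs(q[:,1])<5)&(q[:,2]>3)&(q[:,2]<8)&(abs(q[:,0])<30); print("top side x",np.percentile(q[k][:,0],[0,2,98,100]).round(1), "z",np.median(q[k][:,2]))
k=(abs(q[:,1])<17)&(q[:,2]>-35)&(q[:,2]<8)&(q[:,0]<19)&(q[:,0]>-30); print(np.percentile(q[k],[.5,99.5],axis=0).round(1))
E
```

```text
290 [[466.8, 14.7], [466.8, 14.3], [467.2, 16.8], [467.3, 16.4], [467.3, 16.2], [467.4, 16.2]]
300 [[467.6, 15.6], [467.6, 16.4], [468.7, 15.7], [468.7, 15.5], [470.0, 16.3], [470.0, 16.1]]
310 [[472.1, 18.7], [472.1, 19.4], [472.2, 18.8], [472.3, 18.1], [472.3, 19.0], [472.4, 18.5]]
top side x [-17.3 -15.8  13.   13.7] z 4.732685762862435
[[-16.4 -16.8 -28.7]
 [ 18.7  16.7   6.1]]
```

{"method": "arm_command", "body": {
  "rows": [
    {"translation": [0.0,0,-0.018],"twist": 0,"fingers": 0.032},
    {"translation": [0.007,-0.047,-0.018],"twist": 0,"fingers": 0.032},
    {"translation": [0.007,-0.047,-0.016],"twist": 0,"fingers": 0.032},
    {"translation": [0.007,-0.047,-0.014],"twist": 0,"fingers": 0.032},
    {"translation": [0.007,-0.047,-0.012],"twist": 0,"fingers": 0.032},
    {"translation": [0.005,-0.047,-0.0104],"twist": 0,"fingers": 0.032},
    {"translation": [0.003,-0.047,-0.0088],"twist": 0,"fingers": 0.032},
    {"translation": [0.002,-0.047,-0.007],"twist": 0,"fingers": 0.032},
    {"translation": [0.0007,-0.047,-0.005],"twist": 0,"fingers": 0.032},
    {"translation": [0.0,-0.047,-0.003],"twist": 0,"fingers": 0.032},
    {"translation": [-0.001,-0.047,-0.001],"twist": 0,"fingers": 0.032},
    {"translation": [-0.0013,-0.047,0.0014],"twist": 0,"fingers": 0.032},
    {"translation": [-0.0013,-0.047,0.0014],"twist": 0,"fingers": 0.032}
  ]
}}

```text
time_s: 48.58
eef_pos: [455.6, 345.3, 36.6]
eef_rot: [-3.139, 0.108, -0.001]
contact_force: [-3.0, 1.7, 11.5]
gripper_width: 35.1
grip_force: 29.1
```

```bash
python3 - <<'E'
from h import *
s=r.sense(); print(s["time_s"],s["gripper_width"],s["grip_force"],s["contact_force"]); print(pose()[0]); face()
z=np.load("fc.npz"); cv2.imwrite("pics/t4b.png",cv2.resize(z["p"][150:330,136:376,::-1],(600,450)))
E
```

```text
48.575 35.13074444915675 29.088856279850006 [-3.03307564  1.69012731 11.52183699]
[455.62302494 345.33628837  36.60942213]
-21 [2.1, 2.9, 3.5] 40 | -15 [3.6, 4.9, 6.0] 108 | -9 [6.4, 7.7, 8.8] 116 | -3 [9.3, 10.5, 11.6] 130 | 3 [-7.3, 1.9, 13.7] 492 | 9 [-20.6, -9.7, 13.7] 342 | 15 [-18.5, -17.5, -16.1] 129 | 21 [-20.1, -17.6, -15.2] 194 | 27 [-20.6, -19.9, -19.0] 160 |
```

View pics/t4b.png

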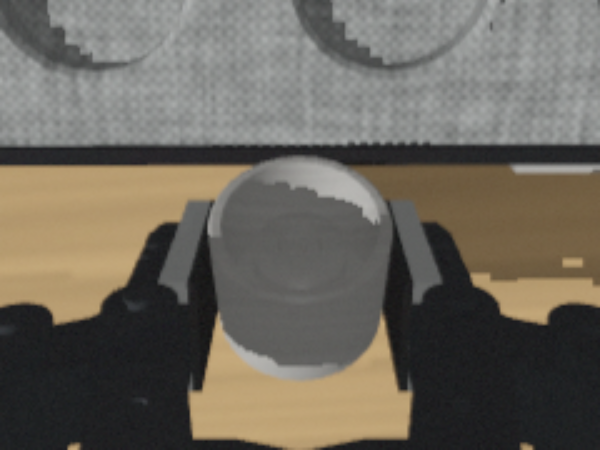

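It has rolled about 23 degrees but slipped a little in the pads, and the contact has reached the rim at (300,165). I'll shift nearer and continue, then let it drop upright.

{"method": "arm_command", "body": {
  "grip_force": 25,
  "rows": [
    {"translation": [0.0,0,-0.004],"twist": 0,"fingers": 0.032},
    {"translation": [0.0045,0,-0.004],"twist": 0,"fingers": 0.032},
    {"translation": [0.0045,0,-0.002],"twist": 0,"fingers": 0.032},
    {"translation": [0.0035,0,0.0],"twist": 0,"fingers": 0.032},
    {"translation": [0.0025,0,0.002],"twist": 0,"fingers": 0.032},
    {"translation": [0.0015,0,0.004],"twist": 0,"fingers": 0.032},
    {"translation": [0.001,0,0.0055],"twist": 0,"fingers": 0.032},
    {"translation": [0.0005,0,0.007],"twist": 0,"fingers": 0.032},
    {"translation": [0.0,0,0.0085],"twist": 0,"fingers": 0.032},
    {"translation": [0.0,0,0.0085],"twist": 0,"fingers": 0.032}
  ]
}}

```text
time_s: 49.88
eef_pos: [455.9, 346.0, 28.2]
eef_rot: [-3.139, 0.107, -0.002]
contact_force: [-5.0, 1.8, 14.5]
gripper_width: 34.8
grip_force: 35.4
```

```bash
python3 - <<'E'
from h import *
s=r.sense(); print(s["time_s"],s["gripper_width"],s["grip_force"],s["contact_force"]); print(pose()[0]); face()
E
```

```text
49.875 34.81988758698015 35.43069541454315 [-4.98958339  1.76899279 14.47952973]
[455.89692928 346.01931821  28.24959586]
-21 [1.2, 2.7, 3.8] 29 | -15 [4.5, 7.2, 8.8] 52 | -9 [-0.9, 2.5, 13.9] 145 | -3 [4.8, 8.2, 19.2] 205 | 3 [-1.3, 4.8, 19.0] 442 | 9 [-16.5, -3.2, -1.2] 309 | 15 [-12.2, -10.3, -8.0] 102 | 21 [-11.8, -6.7, -4.5] 223 | 27 [-12.1, -11.5, -10.7] 179 |
```

{"method": "arm_command", "body": {
  "grip_force": 25,
  "rows": [
    {"translation": [0.0005,0,0.0015],"twist": 0,"fingers": 0.032},
    {"translation": [0.001,0,0.003],"twist": 0,"fingers": 0.032},
    {"translation": [0.001,0,0.0045],"twist": 0,"fingers": 0.032},
    {"translation": [0.001,0,0.0045],"twist": 0,"fingers": 0.032}
  ]
}}

```text
time_s: 50.42
eef_pos: [456.1, 345.9, 24.4]
eef_rot: [-3.139, 0.107, 0.0]
contact_force: [-10.8, 1.6, 25.3]
gripper_width: 35.0
grip_force: 38.9
```

```bash
python3 - <<'E'
from h import *
s=r.sense(); print(s["time_s"],s["gripper_width"],s["grip_force"],s["contact_force"]); print(pose()[0]); face()
z=np.load("fc.npz"); m2,p2,d2=snap("side","s9"); a=w2px(m2,pose()[0]).astype(int)
cv2.imwrite("pics/t4c.png",np.hstack([cv2.resize(z["p"][150:330,156:356,::-1],(400,360)),cv2.resize(p2[a[1]-36:a[1]+36,a[0]-40:a[0]+40,::-1],(400,360))]))
E
```

```text
50.425 34.99516131088913 38.89572322368622 [-10.83459905   1.55627819  25.33532728]
[456.05654323 345.90518949  24.3640151 ]
-21 [0.6, 2.6, 4.6] 19 | -15 [-0.5, 1.1, 8.9] 145 | -9 [0.4, 5.0, 17.1] 78 | -3 [7.7, 9.5, 21.1] 280 | 3 [-15.6, 2.4, 7.4] 377 | 9 [-14.1, -1.2, 1.1] 270 | 15 [-9.5, -7.0, -4.4] 94 | 21 [-7.9, -4.1, -1.1] 239 | 27 [-8.3, -7.6, -6.9] 187 |
```

View pics/t4c.png

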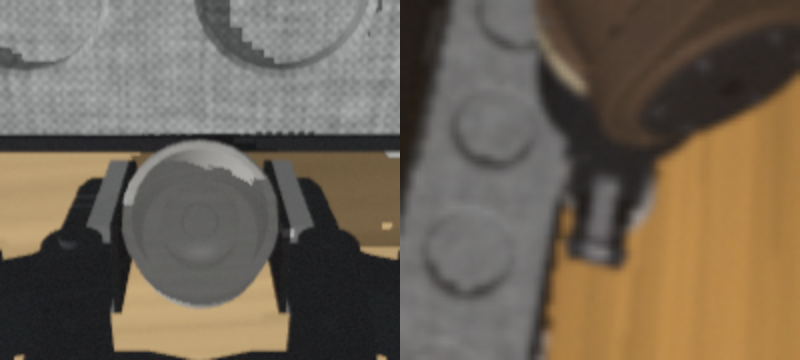

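The tappet now faces the camera, about 30 degrees off upright and past its balance point. Releasing lets it settle onto its cam face.

{"method": "arm_command", "body": {
  "rows": [
    {"translation": [0,0,-0.001],"twist": 0,"fingers": 0.038},
    {"translation": [0,0,-0.001],"twist": 0,"fingers": 0.045},
    {"translation": [0,0,-0.001],"twist": 0,"fingers": 0.05},
    {"translation": [0,0,-0.001],"twist": 0,"fingers": 0.05},
    {"translation": [0,0,-0.03],"twist": 0,"fingers": 0.05},
    {"translation": [-0.02,0,-0.09],"twist": 0,"fingers": 0.05},
    {"translation": [-0.02,0,-0.09],"twist": 0,"fingers": 0.05}
  ]
}}

```text
time_s: 51.4
eef_pos: [436.9, 347.8, 116.2]
eef_rot: [-3.137, 0.106, -0.007]
contact_force: [-0.3, 0.5, -0.1]
gripper_width: 49.7
grip_force: 0.0
```

```bash
cat >> h.py <<'E'
def blob(c,zlo,zhi=60,rx=40):
    m,p,d=snap("wrist","bl"); u,v,P=cloud(m,d)
    k=(np.hypot(P[:,0]-c[0],P[:,1]-c[1])<rx)&(P[:,2]>zlo)&(P[:,2]<zhi); q=P[k]
    cc,rad=cv2.minEnclosingCircle(q[:,:2].astype(np.float32)); print("n",len(q),"circle",np.round(cc,1),round(rad,1),"z pct",np.percentile(q[:,2],[5,50,95]).round(1))
    return cc
E
python3 - <<'E'
from h import *
print(pose()[0]); c=blob((448,346),24)
plan(c[0],c[1],40)
E
```

```text
[436.90305515 347.7865175  116.23759298]
n 629 circle [436.  348.8] 18.2 z pct [24.4 30.1 31.6]
plan tr [-0.0011, -0.0012, 0.0745] twist 0 yawnow -3.9 rows>= 1.2
```

It stands upright at (436,348.8) with its rim at z ≈ 31. Next I'll pick it from above and carry it to pocket 4.

{"method": "arm_command", "body": {
  "grip_force": 30,
  "rows": [
    {"translation": [-0.006,-0.001,0.05],"twist": 0,"fingers": 0.05},
    {"translation": [-0.006,-0.001,0.083],"twist": 0,"fingers": 0.05},
    {"translation": [-0.006,-0.001,0.083],"twist": 0,"fingers": 0.05},
    {"translation": [-0.006,-0.001,0.083],"twist": 0,"fingers": 0.032},
    {"translation": [-0.006,-0.001,0.083],"twist": 0,"fingers": 0.032},
    {"translation": [-0.006,-0.001,0.083],"twist": 0,"fingers": 0.032},
    {"translation": [-0.006,-0.001,0.04],"twist": 0,"fingers": 0.032},
    {"translation": [0.03,-0.05,0.035],"twist": 0,"fingers": 0.032},
    {"translation": [0.0715,-0.105,0.035],"twist": 0,"fingers": 0.032},
    {"translation": [0.0715,-0.105,0.04],"twist": 0,"fingers": 0.032},
    {"translation": [0.0715,-0.105,0.045],"twist": 0,"fingers": 0.032},
    {"translation": [0.0715,-0.105,0.045],"twist": 0,"fingers": 0.032}
  ]
}}

```text
time_s: 52.95
eef_pos: [514.2, 445.8, 67.2]
eef_rot: [3.138, -0.108, -0.003]
contact_force: [-0.1, -0.6, -1.0]
gripper_width: 34.9
grip_force: 30.5
```

```bash
cat >> h.py <<'E'
def rim(pk=None):
    """rim of an upright held tappet: circle centre in TCP axes and tilt of its rim plane"""
    s=r.sense(); print(round(s["time_s"],2),"w",round(s["gripper_width"],1),"F",np.round(s["contact_force"],1))
    m,p,d=snap("wrist","rm"); u,v,P=cloud(m,d); tc=pose()[0]; q=P-tc
    q=q[(np.hypot(q[:,0]-3,q[:,1])<24)&(abs(q[:,1])<16.5)&(q[:,2]>-25)&(q[:,2]<25)]
    top=np.percentile(q[:,2],97); k=q[q[:,2]>top-5]
    # rim = highest points per angular sector
    a=np.arctan2(k[:,1]-np.median(k[:,1]),k[:,0]-np.median(k[:,0]))
    c,rad=cv2.minEnclosingCircle(k[:,:2].astype(np.float32))
    A=np.c_[k[:,:2],np.ones(len(k))]; g=np.linalg.lstsq(A,k[:,2],rcond=None)[0]
    print("rim n",len(k),"centre rel",np.round(c,1),"r",round(rad,1),"top z world",(top+tc[2]).round(1),"slope",g[:2].round(3),"world",(np.array(c)+tc[:2]).round(1),"tcp",tc.round(1))
    if pk is not None:
        M=pose()[1]; e=np.array([pk[0],pk[1],tc[2]])-np.r_[np.array(c)+tc[:2],tc[2]]; print("correction tool xy",(M.T@e).round(1))
E
python3 - <<'E'
from h import *
rim((520.4,447.3)); z=np.load("rm.npz"); cv2.imwrite("pics/t4d.png",cv2.resize(z["p"][90:330,96:416,::-1],(640,480)))
E
```

```text
52.95 w 34.9 F [-0.1 -0.6 -1. ]
rim n 1419 centre rel [ 4.8 -0.6] r 18.5 top z world 68.5 slope [0.011 0.   ] world [519.3 445.4] tcp [514.5 446.   67.6]
correction tool xy [ 1. -2. -0.]
```

View pics/t4d.png

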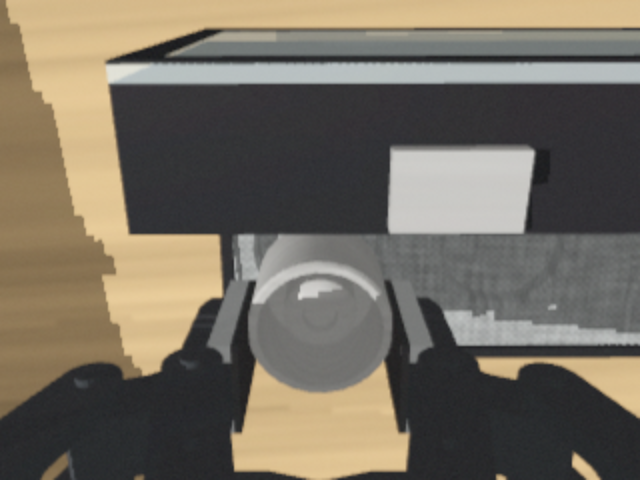

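{"method": "arm_command", "body": {
  "rows": [
    {"translation": [0.001,-0.0015,0.01],"twist": 0,"fingers": 0.032},
    {"translation": [0.001,-0.0015,0.018],"twist": 0,"fingers": 0.032},
    {"translation": [0.001,-0.0015,0.022],"twist": 0,"fingers": 0.032},
    {"translation": [0.001,-0.0015,0.025],"twist": 0,"fingers": 0.032},
    {"translation": [0.001,-0.0015,0.0275],"twist": 0,"fingers": 0.032},
    {"translation": [0.001,-0.0015,0.0275],"twist": 0,"fingers": 0.032}
  ]
}}

```text
time_s: 53.75
eef_pos: [516.2, 448.3, 40.1]
eef_rot: [3.14, -0.107, -0.0]
contact_force: [-0.1, -0.3, -1.7]
gripper_width: 34.5
grip_force: 30.5
```

```bash
python3 - <<'E'
from h import *
rim((520.4,447.3))
E
```

```text
53.75 w 34.5 F [-0.1 -0.3 -1.7]
rim n 748 centre rel [-1.6 -0.2] r 19.5 top z world 41.5 slope [ 0.03  -0.014] world [514.6 448.1] tcp [516.3 448.3  40.3]
correction tool xy [5.8 0.4 0. ]
```

{"method": "arm_command", "body": {
  "rows": [
    {"translation": [0,0,0.0015],"twist": 0,"fingers": 0.032},
    {"translation": [0,0,0.0025],"twist": 0,"fingers": 0.032},
    {"translation": [0,0,0.0025],"twist": 0,"fingers": 0.032},
    {"translation": [0,0,0.002],"twist": 0,"fingers": 0.045},
    {"translation": [0,0,0.0],"twist": 0,"fingers": 0.045},
    {"translation": [0,0,-0.05],"twist": 0,"fingers": 0.045},
    {"translation": [-0.05,0,-0.11],"twist": 0,"fingers": 0.045},
    {"translation": [-0.06,0.08,-0.16],"twist": 0,"fingers": 0.05},
    {"translation": [-0.06,0.08,-0.16],"twist": 0,"fingers": 0.05},
    {"translation": [-0.06,0.08,-0.16],"twist": 0,"fingers": 0.05}
  ]
}}

```text
time_s: 55.05
eef_pos: [451.0, 371.7, 202.7]
eef_rot: [-3.138, 0.109, -0.005]
contact_force: [0.8, 0.8, 0.4]
gripper_width: 49.8
grip_force: 0.0
```

```bash
python3 - <<'E'
from h import *
print(pose()[0]); c=blob((520.4,447.3),22,50,25); r0=r.sense()["time_s"]; print(r0)
plan(540,60,230,.078)
E
```

```text
[451.03682761 371.71323182 202.68456829]
n 879 circle [521.  448.2] 18.1 z pct [24.3 31.7 39.5]
55.1
plan tr [0.1102, 0.3055, -0.0288] twist -8.4 yawnow -4.0 rows>= 5.2
```

Tappet one is in pocket 4 at (521.0, 448.2). On to the next tappet.

{"method": "arm_command", "body": {
  "rows": [
    {"translation": [0.107,0.265,0],"twist": -8.4,"fingers": 0.05},
    {"translation": [0.107,0.265,0],"twist": -8.4,"fingers": 0.05},
    {"translation": [0.107,0.265,0],"twist": -8.4,"fingers": 0.05},
    {"translation": [0.107,0.265,0],"twist": -8.4,"fingers": 0.05},
    {"translation": [0.107,0.265,0],"twist": -8.4,"fingers": 0.05},
    {"translation": [0.107,0.265,0],"twist": -8.4,"fingers": 0.05},
    {"translation": [0.107,0.265,0],"twist": -8.4,"fingers": 0.05}
  ]
}}

```text
time_s: 55.98
eef_pos: [539.6, 101.7, 199.5]
eef_rot: [-3.139, -0.123, 0.002]
contact_force: [-0.5, -0.3, 0.7]
gripper_width: 50.0
grip_force: 0.0
```

```bash
python3 - <<'E'
from h import *
m,p,d=snap("wrist","w10"); u,v,P=cloud(m,d); print(pose()[0])
for c in ((594.6,108.5),(599.3,39.5),(614.9,-29.3)):
    b=box(P,.078,c,26,30,28); print(b[0].round(1),b[1].round(1),b[2])
b=box(P,.078,(594.6,108.5),26,30,28)[0]; plan(b[0]-6,b[1]-.5,38.5)
E
```

```text
[539.46559951 102.03047256 199.66828955]
[594.6 109.5] [28.9 33.7] 1023
[599.1  40.3] [28.9 32.6] 1024
[615.4 -27.8] [29.3 31.2] 1069
plan tr [0.0497, -0.003, 0.1611] twist 0 yawnow 4.5 rows>= 2.7
```

{"method": "arm_command", "body": {
  "grip_force": 20,
  "rows": [
    {"translation": [0.05,-0.0025,0.06],"twist": 0,"fingers": 0.05},
    {"translation": [0.05,-0.0025,0.12],"twist": 0,"fingers": 0.05},
    {"translation": [0.05,-0.0025,0.161],"twist": 0,"fingers": 0.05},
    {"translation": [0.05,-0.0025,0.161],"twist": 0,"fingers": 0.05},
    {"translation": [0.05,-0.0025,0.161],"twist": 0,"fingers": 0.032},
    {"translation": [0.05,-0.0025,0.161],"twist": 0,"fingers": 0.032},
    {"translation": [0.05,-0.0025,0.161],"twist": 0,"fingers": 0.032},
    {"translation": [0.05,-0.0025,0.12],"twist": 0,"fingers": 0.032},
    {"translation": [0.05,-0.0025,0.06],"twist": 0,"fingers": 0.032},
    {"translation": [0.0,-0.01,0.03],"twist": 2,"fingers": 0.032},
    {"translation": [-0.062,-0.249,0.03],"twist": 8.4,"fingers": 0.032},
    {"translation": [-0.062,-0.249,0.03],"twist": 8.4,"fingers": 0.032},
    {"translation": [-0.062,-0.249,0.03],"twist": 8.4,"fingers": 0.032},
    {"translation": [-0.062,-0.249,0.03],"twist": 8.4,"fingers": 0.032},
    {"translation": [-0.062,-0.249,0.03],"twist": 8.4,"fingers": 0.032},
    {"translation": [-0.062,-0.249,0.07],"twist": 8.4,"fingers": 0.032},
    {"translation": [-0.062,-0.249,0.12],"twist": 8.4,"fingers": 0.032},
    {"translation": [-0.062,-0.249,0.138],"twist": 8.4,"fingers": 0.032},
    {"translation": [-0.062,-0.249,0.138],"twist": 8.4,"fingers": 0.032}
  ]
}}

```text
time_s: 58.4
eef_pos: [458.6, 343.7, 62.2]
eef_rot: [3.139, -0.109, -0.002]
contact_force: [-0.8, 0.8, -0.8]
gripper_width: 34.8
grip_force: 23.5
```

```bash
cat >> h.py <<'E'
def lying(name=None):
    s=r.sense(); print(round(s["time_s"],2),"w",round(s["gripper_width"],1),"F",np.round(s["contact_force"],1),"tcp",pose()[0].round(1)); face()
    m=np.load("fc.npz"); u,v,P=cloud(m,m["d"]); q=P-pose()[0]
    k=(abs(q[:,1])<5)&(q[:,2]>-2)&(q[:,2]<10)&(abs(q[:,0])<30); print("top side x",np.percentile(q[k][:,0],[2,98]).round(1),"z",np.median(q[k][:,2]).round(1))
E
python3 -c "
from h import *
lying()"
```

```text
58.4 w 34.8 F [-0.8  0.8 -0.8] tcp [458.6 343.7  62.2]
-9 [-2.1, -1.2, -0.5] 90 | -3 [-1.8, -1.1, -0.3] 172 | 3 [-1.8, -1.2, -0.3] 170 | 9 [-34.1, -1.4, -0.5] 246 | 15 [-34.5, -2.4, -0.7] 381 | 21 [-37.0, -2.6, -0.8] 179 | 
top side x [-8.3 19.7] z -1.1
```

{"method": "arm_command", "body": {
  "rows": [
    {"translation": [0,0,0.004],"twist": 0,"fingers": 0.032},
    {"translation": [0,0,0.007],"twist": 0,"fingers": 0.032},
    {"translation": [-0.0014,0,0.009],"twist": 0,"fingers": 0.032},
    {"translation": [-0.0028,0,0.0107],"twist": 0,"fingers": 0.032},
    {"translation": [-0.0041,0,0.0123],"twist": 0,"fingers": 0.032},
    {"translation": [-0.0052,0,0.0144],"twist": 0,"fingers": 0.032},
    {"translation": [-0.0062,0,0.0165],"twist": 0,"fingers": 0.032},
    {"translation": [-0.007,0,0.0185],"twist": 0,"fingers": 0.032},
    {"translation": [-0.0075,0,0.0207],"twist": 0,"fingers": 0.032},
    {"translation": [-0.008,0,0.023],"twist": 0,"fingers": 0.032},
    {"translation": [-0.0083,0,0.0253],"twist": 0,"fingers": 0.032},
    {"translation": [-0.0075,0,0.027],"twist": 0,"fingers": 0.032},
    {"translation": [-0.0065,0,0.029],"twist": 0,"fingers": 0.032},
    {"translation": [-0.0065,0,0.029],"twist": 0,"fingers": 0.032}
  ]
}}

```text
time_s: 60.2
eef_pos: [450.6, 344.8, 33.9]
eef_rot: [3.139, -0.107, -0.003]
contact_force: [-9.7, 1.9, 10.5]
gripper_width: 34.7
grip_force: 31.1
```

```bash
python3 -c "
from h import *
lying()
z=np.load('fc.npz'); cv2.imwrite('pics/t1b.png',cv2.resize(z['p'][150:330,136:376,::-1],(400,300)))"
```

```text
60.2 w 34.7 F [-9.7  1.9 10.5] tcp [450.6 344.8  33.9]
-15 [-2.1, -0.4, 1.0] 59 | -9 [1.7, 3.9, 5.6] 86 | -3 [-0.5, 8.0, 9.8] 106 | 3 [0.8, 3.0, 14.0] 263 | 9 [-7.9, -3.2, 13.8] 440 | 15 [-20.1, -11.1, -7.2] 252 | 21 [-16.4, -15.0, -13.2] 112 | 27 [-17.6, -14.9, -11.8] 219 | 
top side x [-15.4   8.8] z 1.6
```

View pics/t1b.png

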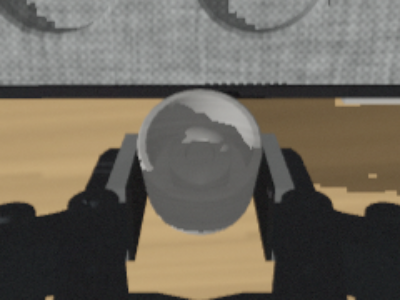

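{"method": "arm_command", "body": {
  "rows": [
    {"translation": [0.0,0,0.0015],"twist": 0,"fingers": 0.032},
    {"translation": [0.0003,0,0.003],"twist": 0,"fingers": 0.032},
    {"translation": [0.0006,0,0.0045],"twist": 0,"fingers": 0.032},
    {"translation": [0.0012,0,0.006],"twist": 0,"fingers": 0.032},
    {"translation": [0.002,0,0.0077],"twist": 0,"fingers": 0.032},
    {"translation": [0.002,0,0.0077],"twist": 0,"fingers": 0.032}
  ]
}}

```text
time_s: 61.0
eef_pos: [452.0, 344.9, 27.6]
eef_rot: [3.139, -0.107, -0.003]
contact_force: [-16.8, -0.3, 29.7]
gripper_width: 35.2
grip_force: 39.0
```

```bash
python3 -c "
from h import *
lying()"
```

```text
61.0 w 35.2 F [-16.8  -0.3  29.7] tcp [452.  344.9  27.6]
-21 [-2.4, -1.6, -0.9] 12 | -15 [0.2, 2.5, 4.8] 41 | -9 [-3.5, -2.0, 9.8] 132 | -3 [1.0, 8.2, 16.7] 128 | 3 [-0.7, 4.7, 17.3] 412 | 9 [-19.7, -3.4, -1.5] 296 | 15 [-15.7, -11.2, -4.4] 178 | 21 [-10.5, -8.0, -5.8] 115 | 27 [-11.3, -10.1, -6.0] 239 | 
top side x [-17.2   9.6] z 3.0
```

{"method": "arm_command", "body": {
  "rows": [
    {"translation": [0.0005,0,0.0015],"twist": 0,"fingers": 0.032},
    {"translation": [0.0015,0,0.003],"twist": 0,"fingers": 0.032},
    {"translation": [0.002,0,0.0035],"twist": 0,"fingers": 0.032},
    {"translation": [0.002,0,0.0035],"twist": 0,"fingers": 0.032}
  ]
}}

```text
time_s: 61.55
eef_pos: [453.3, 344.8, 25.6]
eef_rot: [3.139, -0.107, -0.004]
contact_force: [-24.9, -0.3, 51.7]
gripper_width: 34.8
grip_force: 44.4
```

```bash
python3 -c "
from h import *
lying()"
```

```text
61.55 w 34.8 F [-24.9  -0.3  51.7] tcp [453.3 344.8  25.6]
-21 [-1.1, 0.3, 1.3] 14 | -15 [-0.7, 4.5, 7.1] 41 | -9 [-2.1, -0.5, 11.8] 152 | -3 [4.3, 15.3, 19.2] 190 | 3 [-0.1, 5.0, 18.1] 386 | 9 [-17.9, -2.6, -0.7] 338 | 15 [-13.1, -10.2, -4.8] 110 | 21 [-7.4, -5.0, -3.7] 153 | 27 [-9.4, -8.6, -6.4] 220 | 
top side x [-18.2  10.5] z 1.8
```

{"method": "arm_command", "body": {
  "rows": [
    {"translation": [0,0,-0.002],"twist": 0,"fingers": 0.032},
    {"translation": [0,0,-0.002],"twist": 0,"fingers": 0.038},
    {"translation": [0,0,-0.002],"twist": 0,"fingers": 0.048},
    {"translation": [0,0,-0.002],"twist": 0,"fingers": 0.05},
    {"translation": [0,0,-0.002],"twist": 0,"fingers": 0.05},
    {"translation": [0,0,-0.03],"twist": 0,"fingers": 0.05},
    {"translation": [-0.02,0,-0.09],"twist": 0,"fingers": 0.05},
    {"translation": [-0.02,0,-0.09],"twist": 0,"fingers": 0.05}
  ]
}}

```text
time_s: 62.6
eef_pos: [436.2, 346.6, 115.5]
eef_rot: [-3.137, 0.106, -0.007]
contact_force: [-0.1, 0.3, -0.7]
gripper_width: 49.9
grip_force: 0.0
```

```bash
python3 -c "
from h import *
print(r.sense()['time_s'],pose()[0]); c=blob((445,346),24); plan(c[0]-5,c[1]+.3,33)"
```

```text
62.6 [436.1533303  346.5541099  115.47789373]
n 651 circle [437.  344.9] 18.3 z pct [24.3 30.2 31.5]
plan tr [-0.0042, 0.0014, 0.0807] twist 0 yawnow -3.9 rows>= 1.3
```

Upright at (437.0, 344.9). Carrying it to pocket 3.

{"method": "arm_command", "body": {
  "grip_force": 30,
  "rows": [
    {"translation": [-0.0042,0.0014,0.05],"twist": 0,"fingers": 0.05},
    {"translation": [-0.0042,0.0014,0.082],"twist": 0,"fingers": 0.05},
    {"translation": [-0.0042,0.0014,0.082],"twist": 0,"fingers": 0.05},
    {"translation": [-0.0042,0.0014,0.082],"twist": 0,"fingers": 0.032},
    {"translation": [-0.0042,0.0014,0.082],"twist": 0,"fingers": 0.032},
    {"translation": [-0.0042,0.0014,0.082],"twist": 0,"fingers": 0.032},
    {"translation": [-0.0042,0.0014,0.04],"twist": 0,"fingers": 0.032},
    {"translation": [0.03,-0.022,0.035],"twist": 0,"fingers": 0.032},
    {"translation": [0.0725,-0.044,0.035],"twist": 0,"fingers": 0.032},
    {"translation": [0.0725,-0.044,0.04],"twist": 0,"fingers": 0.032},
    {"translation": [0.0725,-0.044,0.045],"twist": 0,"fingers": 0.032},
    {"translation": [0.0725,-0.044,0.045],"twist": 0,"fingers": 0.032},
    {"translation": [0.0725,-0.044,0.045],"twist": 0,"fingers": 0.032}
  ]
}}

```text
time_s: 64.28
eef_pos: [510.7, 384.6, 67.2]
eef_rot: [3.14, -0.107, -0.0]
contact_force: [-0.4, -1.0, -1.4]
gripper_width: 34.9
grip_force: 30.5
```

```bash
python3 -c "
from h import *
rim((516.2,384.7))"
```

```text
64.28 w 34.9 F [-0.4 -1.  -1.4]
rim n 1409 centre rel [ 5.  -0.6] r 18.6 top z world 68.2 slope [0.009 0.003] world [515.9 384.1] tcp [510.9 384.7  67.3]
correction tool xy [ 0.3 -0.6  0. ]
```

{"method": "arm_command", "body": {
  "rows": [
    {"translation": [0,0,0.01],"twist": 0,"fingers": 0.032},
    {"translation": [0,0,0.018],"twist": 0,"fingers": 0.032},
    {"translation": [0,0,0.022],"twist": 0,"fingers": 0.032},
    {"translation": [0,0,0.026],"twist": 0,"fingers": 0.032},
    {"translation": [0,0,0.0295],"twist": 0,"fingers": 0.032},
    {"translation": [0,0,0.0295],"twist": 0,"fingers": 0.032},
    {"translation": [0,0,0.029],"twist": 0,"fingers": 0.044},
    {"translation": [0,0,0.027],"twist": 0,"fingers": 0.044},
    {"translation": [0,0,-0.02],"twist": 0,"fingers": 0.044},
    {"translation": [-0.05,0,-0.08],"twist": 0,"fingers": 0.044},
    {"translation": [-0.06,0.02,-0.135],"twist": 0,"fingers": 0.05},
    {"translation": [-0.06,0.02,-0.135],"twist": 0,"fingers": 0.05},
    {"translation": [-0.06,0.02,-0.135],"twist": 0,"fingers": 0.05}
  ]
}}

```text
time_s: 65.95
eef_pos: [450.1, 368.9, 202.5]
eef_rot: [-3.139, 0.108, -0.002]
contact_force: [0.1, -0.2, -0.3]
gripper_width: 49.9
grip_force: 0.0
```

```bash
python3 -c "
from h import *
print(r.sense()['time_s'],pose()[0]); blob((516.2,384.7),22,50,25);blob((520.4,447.3),22,50,25); plan(545,35,200,.078)"
```

```text
65.95 [450.14362418 368.94145722 202.45135758]
n 675 circle [516.5 384.8] 17.9 z pct [26.5 32.2 39.5]
n 918 circle [521.2 448.1] 18.3 z pct [24.1 31.9 39.5]
plan tr [0.1176, 0.3265, 0.0009] twist -8.4 yawnow -3.9 rows>= 5.6
```

Pocket 3 is filled. Now tappet t2.

{"method": "arm_command", "body": {
  "rows": [
    {"translation": [0.1176,0.3265,0],"twist": -8.4,"fingers": 0.05},
    {"translation": [0.1176,0.3265,0],"twist": -8.4,"fingers": 0.05},
    {"translation": [0.1176,0.3265,0],"twist": -8.4,"fingers": 0.05},
    {"translation": [0.1176,0.3265,0],"twist": -8.4,"fingers": 0.05},
    {"translation": [0.1176,0.3265,0],"twist": -8.4,"fingers": 0.05},
    {"translation": [0.1176,0.3265,0],"twist": -8.4,"fingers": 0.05},
    {"translation": [0.1176,0.3265,0],"twist": -8.4,"fingers": 0.05},
    {"translation": [0.1176,0.3265,0],"twist": -8.4,"fingers": 0.05}
  ]
}}

```text
time_s: 67.05
eef_pos: [544.8, 35.5, 200.9]
eef_rot: [-3.139, -0.122, 0.003]
contact_force: [0.3, 0.9, -0.4]
gripper_width: 50.1
grip_force: 0.0
```

```bash
python3 - <<'E'
from h import *
m,p,d=snap("wrist","w11"); u,v,P=cloud(m,d); print(pose()[0])
for c in ((599.3,39.5),(614.9,-29.3)):
    b=box(P,.078,c,26,30,28); print(b[0].round(1),b[1].round(1),b[2])
b=box(P,.078,(599.3,39.5),26,30,28)[0]; plan(b[0]-6,b[1]-.5,36.5); plan(458.2,345,60,-.068)
E
```

```text
[544.69362147  35.94092026 201.17639283]
[599.6  39.7] [29.2 32.8] 1015
[615.2 -28.6] [29.4 32.4] 1060
plan tr [0.0493, 0.0006, 0.1646] twist 0 yawnow 4.5 rows>= 2.7
plan tr [-0.0616, -0.3149, 0.1414] twist 8.4 yawnow 4.5 rows>= 5.6
```

{"method": "arm_command", "body": {
  "grip_force": 20,
  "rows": [
    {"translation": [0.0495,0.0005,0.06],"twist": 0,"fingers": 0.05},
    {"translation": [0.0495,0.0005,0.12],"twist": 0,"fingers": 0.05},
    {"translation": [0.0495,0.0005,0.1645],"twist": 0,"fingers": 0.05},
    {"translation": [0.0495,0.0005,0.1645],"twist": 0,"fingers": 0.05},
    {"translation": [0.0495,0.0005,0.1645],"twist": 0,"fingers": 0.032},
    {"translation": [0.0495,0.0005,0.1645],"twist": 0,"fingers": 0.032},
    {"translation": [0.0495,0.0005,0.1645],"twist": 0,"fingers": 0.032},
    {"translation": [0.0495,0.0005,0.12],"twist": 0,"fingers": 0.032},
    {"translation": [0.0495,0.0005,0.06],"twist": 0,"fingers": 0.032},
    {"translation": [0.0,-0.02,0.03],"twist": 2,"fingers": 0.032},
    {"translation": [-0.0616,-0.315,0.03],"twist": 8.4,"fingers": 0.032},
    {"translation": [-0.0616,-0.315,0.03],"twist": 8.4,"fingers": 0.032},
    {"translation": [-0.0616,-0.315,0.03],"twist": 8.4,"fingers": 0.032},
    {"translation": [-0.0616,-0.315,0.03],"twist": 8.4,"fingers": 0.032},
    {"translation": [-0.0616,-0.315,0.03],"twist": 8.4,"fingers": 0.032},
    {"translation": [-0.0616,-0.315,0.03],"twist": 8.4,"fingers": 0.032},
    {"translation": [-0.0616,-0.315,0.08],"twist": 8.4,"fingers": 0.032},
    {"translation": [-0.0616,-0.315,0.12],"twist": 8.4,"fingers": 0.032},
    {"translation": [-0.0616,-0.315,0.1395],"twist": 8.4,"fingers": 0.032},
    {"translation": [-0.0616,-0.315,0.1395],"twist": 8.4,"fingers": 0.032}
  ]
}}

```text
time_s: 69.6
eef_pos: [458.9, 343.4, 62.0]
eef_rot: [3.139, -0.109, -0.002]
contact_force: [0.3, 0.2, -0.9]
gripper_width: 34.7
grip_force: 24.3
```

```bash
python3 -c "
from h import *
lying()"
```

```text
69.6 w 34.7 F [ 0.3  0.2 -0.9] tcp [458.9 343.4  62. ]
-9 [-0.0, 0.5, 1.2] 110 | -3 [-0.1, 0.6, 1.4] 169 | 3 [-0.1, 0.6, 1.4] 178 | 9 [-32.4, -0.0, 1.1] 293 | 15 [-33.3, -0.7, 1.1] 381 | 21 [-39.2, -1.0, 0.8] 156 | 
top side x [-9.2 19.6] z 0.4
```

{"method": "arm_command", "body": {
  "rows": [
    {"translation": [0,0,0.005],"twist": 0,"fingers": 0.032},
    {"translation": [0,0,0.0085],"twist": 0,"fingers": 0.032},
    {"translation": [-0.0014,0,0.0105],"twist": 0,"fingers": 0.032},
    {"translation": [-0.0028,0,0.0122],"twist": 0,"fingers": 0.032},
    {"translation": [-0.0041,0,0.0138],"twist": 0,"fingers": 0.032},
    {"translation": [-0.0052,0,0.0159],"twist": 0,"fingers": 0.032},
    {"translation": [-0.0062,0,0.018],"twist": 0,"fingers": 0.032},
    {"translation": [-0.007,0,0.02],"twist": 0,"fingers": 0.032},
    {"translation": [-0.0075,0,0.0222],"twist": 0,"fingers": 0.032},
    {"translation": [-0.008,0,0.0245],"twist": 0,"fingers": 0.032},
    {"translation": [-0.0083,0,0.0268],"twist": 0,"fingers": 0.032},
    {"translation": [-0.0078,0,0.0288],"twist": 0,"fingers": 0.032},
    {"translation": [-0.007,0,0.0308],"twist": 0,"fingers": 0.032},
    {"translation": [-0.0065,0,0.0328],"twist": 0,"fingers": 0.032},
    {"translation": [-0.0058,0,0.0345],"twist": 0,"fingers": 0.032},
    {"translation": [-0.005,0,0.036],"twist": 0,"fingers": 0.032},
    {"translation": [-0.005,0,0.036],"twist": 0,"fingers": 0.032}
  ]
}}

```text
time_s: 71.78
eef_pos: [452.1, 344.8, 27.7]
eef_rot: [3.139, -0.107, -0.004]
contact_force: [-15.2, 0.9, 19.1]
gripper_width: 34.9
grip_force: 37.3
```

```bash
python3 -c "
from h import *
lying()"
```

```text
71.78 w 34.9 F [-15.2   0.9  19.1] tcp [452.1 344.8  27.7]
-21 [-1.3, -0.6, 0.4] 14 | -15 [1.3, 3.4, 5.7] 48 | -9 [-2.6, -0.2, 10.5] 122 | -3 [1.5, 11.3, 16.1] 134 | 3 [-0.4, 5.4, 17.8] 432 | 9 [-19.0, -3.4, -1.4] 312 | 15 [-15.1, -11.6, -4.6] 165 | 21 [-10.0, -8.0, -6.1] 123 | 27 [-11.5, -10.4, -6.5] 241 | 
top side x [-18.2   9.8] z 3.3
```

{"method": "arm_command", "body": {
  "rows": [
    {"translation": [0.0005,0,0.0015],"twist": 0,"fingers": 0.032},
    {"translation": [0.0015,0,0.0028],"twist": 0,"fingers": 0.032},
    {"translation": [0.0018,0,0.0035],"twist": 0,"fingers": 0.032},
    {"translation": [0.0018,0,0.0035],"twist": 0,"fingers": 0.032},
    {"translation": [0.0018,0,0.0015],"twist": 0,"fingers": 0.032},
    {"translation": [0.0018,0,0.0015],"twist": 0,"fingers": 0.038},
    {"translation": [0.0018,0,0.0015],"twist": 0,"fingers": 0.048},
    {"translation": [0.0018,0,0.0015],"twist": 0,"fingers": 0.05},
    {"translation": [0.0018,0,0.0015],"twist": 0,"fingers": 0.05},
    {"translation": [0,0,-0.03],"twist": 0,"fingers": 0.05},
    {"translation": [-0.018,0,-0.088],"twist": 0,"fingers": 0.05},
    {"translation": [-0.018,0,-0.088],"twist": 0,"fingers": 0.05}
  ]
}}

```text
time_s: 73.32
eef_pos: [436.4, 346.7, 118.1]
eef_rot: [-3.137, 0.106, -0.007]
contact_force: [0.4, 0.2, -1.0]
gripper_width: 50.3
grip_force: 0.0
```

```bash
python3 -c "
from h import *
print(r.sense()['time_s'],pose()[0]); c=blob((445,346),24); plan(c[0]-5,c[1]+.3,33.5); p,M,w=pose(); print('move',(M.T@np.array([512.2-c[0],322.6-c[1],0])).round(1))"
```

```text
73.325 [436.39876709 346.71700738 118.05176213]
n 634 circle [436.2 345. ] 18.2 z pct [24.3 30.2 31.7]
plan tr [-0.0052, 0.0015, 0.0827] twist 0 yawnow -3.9 rows>= 1.3
move [77.4 17.2  0.2]
```

{"method": "arm_command", "body": {
  "grip_force": 30,
  "rows": [
    {"translation": [-0.0052,0.0015,0.05],"twist": 0,"fingers": 0.05},
    {"translation": [-0.0052,0.0015,0.0845],"twist": 0,"fingers": 0.05},
    {"translation": [-0.0052,0.0015,0.0845],"twist": 0,"fingers": 0.05},
    {"translation": [-0.0052,0.0015,0.0845],"twist": 0,"fingers": 0.032},
    {"translation": [-0.0052,0.0015,0.0845],"twist": 0,"fingers": 0.032},
    {"translation": [-0.0052,0.0015,0.0845],"twist": 0,"fingers": 0.032},
    {"translation": [-0.0052,0.0015,0.04],"twist": 0,"fingers": 0.032},
    {"translation": [0.03,0.01,0.037],"twist": 0,"fingers": 0.032},
    {"translation": [0.0726,0.0182,0.037],"twist": 0,"fingers": 0.032},
    {"translation": [0.0726,0.0182,0.042],"twist": 0,"fingers": 0.032},
    {"translation": [0.0726,0.0182,0.0475],"twist": 0,"fingers": 0.032},
    {"translation": [0.0726,0.0182,0.0475],"twist": 0,"fingers": 0.032},
    {"translation": [0.0726,0.0182,0.0475],"twist": 0,"fingers": 0.032}
  ]
}}

```text
time_s: 75.0
eef_pos: [506.6, 323.2, 67.1]
eef_rot: [3.14, -0.106, -0.0]
contact_force: [0.1, 0.7, -0.7]
gripper_width: 35.1
grip_force: 30.5
```

```bash
python3 -c "
from h import *
rim((512.2,322.6))"
```

```text
75.0 w 35.1 F [ 0.1  0.7 -0.7]
rim n 1416 centre rel [ 3.1 -2.4] r 21.2 top z world 68.2 slope [-0.003 -0.014] world [509.9 320.8] tcp [506.7 323.1  67.2]
correction tool xy [ 2.2 -2.  -0. ]
```

{"method": "arm_command", "body": {
  "rows": [
    {"translation": [0.0004,0.0003,0.01],"twist": 0,"fingers": 0.032},
    {"translation": [0.0004,0.0003,0.018],"twist": 0,"fingers": 0.032},
    {"translation": [0.0004,0.0003,0.022],"twist": 0,"fingers": 0.032},
    {"translation": [0.0004,0.0003,0.026],"twist": 0,"fingers": 0.032},
    {"translation": [0.0004,0.0003,0.0295],"twist": 0,"fingers": 0.032},
    {"translation": [0.0004,0.0003,0.0295],"twist": 0,"fingers": 0.032},
    {"translation": [0.0004,0.0003,0.029],"twist": 0,"fingers": 0.044},
    {"translation": [0.0004,0.0003,0.027],"twist": 0,"fingers": 0.044},
    {"translation": [0,0,-0.02],"twist": 0,"fingers": 0.044},
    {"translation": [-0.05,0,-0.08],"twist": 0,"fingers": 0.044},
    {"translation": [-0.06,-0.04,-0.135],"twist": 0,"fingers": 0.05},
    {"translation": [-0.06,-0.04,-0.135],"twist": 0,"fingers": 0.05},
    {"translation": [-0.06,-0.04,-0.135],"twist": 0,"fingers": 0.05}
  ]
}}

```text
time_s: 76.68
eef_pos: [450.0, 367.3, 202.5]
eef_rot: [-3.139, 0.105, -0.002]
contact_force: [0.3, -0.5, -0.8]
gripper_width: 50.3
grip_force: 0.0
```

```bash
python3 -c "
from h import *
print(r.sense()['time_s'],pose()[0])
for c in ((512.2,322.6),(516.2,384.7),(520.4,447.3)): blob(c,22,50,25)
plan(560,-33,200,.078)"
```

```text
76.675 [449.9926064  367.25252333 202.45870751]
n 733 circle [512.8 322.6] 18.0 z pct [25.4 32.  39.4]
n 683 circle [516.6 384.8] 18.0 z pct [26.1 32.  39.6]
n 936 circle [521.4 448.1] 18.2 z pct [24.1 31.7 39.4]
plan tr [0.1372, 0.3904, 0.0007] twist -8.4 yawnow -4.0 rows>= 6.6
```

Three are in, with centres within 1.3 mm of the pockets. Now the last tappet, t3.

{"method": "arm_command", "body": {
  "rows": [
    {"translation": [0.137,0.39,0],"twist": -8.4,"fingers": 0.05},
    {"translation": [0.137,0.39,0],"twist": -8.4,"fingers": 0.05},
    {"translation": [0.137,0.39,0],"twist": -8.4,"fingers": 0.05},
    {"translation": [0.137,0.39,0],"twist": -8.4,"fingers": 0.05},
    {"translation": [0.137,0.39,0],"twist": -8.4,"fingers": 0.05},
    {"translation": [0.137,0.39,0],"twist": -8.4,"fingers": 0.05},
    {"translation": [0.137,0.39,0],"twist": -8.4,"fingers": 0.05},
    {"translation": [0.137,0.39,0],"twist": -8.4,"fingers": 0.05},
    {"translation": [0.137,0.39,0],"twist": -8.4,"fingers": 0.05}
  ]
}}

```text
time_s: 77.95
eef_pos: [559.5, -31.6, 201.0]
eef_rot: [-3.139, -0.121, 0.003]
contact_force: [-0.6, 0.6, 1.1]
gripper_width: 49.8
grip_force: 0.0
```

```bash
python3 - <<'E'
from h import *
m,p,d=snap("wrist","w12"); u,v,P=cloud(m,d); print(pose()[0])
b=box(P,.078,(614.9,-29.3),26,30,28); print(b[0].round(1),b[1].round(1),b[2])
b=b[0]; plan(b[0]-6,b[1]-.5,36.5); plan(458.2,345,60,-.068)
E
```

```text
[559.55282004 -31.03611108 201.27584942]
[615.2 -29.3] [29.7 32.9] 1027
plan tr [0.0499, 0.0028, 0.1647] twist 0 yawnow 4.5 rows>= 2.8
plan tr [-0.0714, -0.3828, 0.1416] twist 8.4 yawnow 4.5 rows>= 6.6
```

{"method": "arm_command", "body": {
  "grip_force": 20,
  "rows": [
    {"translation": [0.05,0.0028,0.06],"twist": 0,"fingers": 0.05},
    {"translation": [0.05,0.0028,0.12],"twist": 0,"fingers": 0.05},
    {"translation": [0.05,0.0028,0.1645],"twist": 0,"fingers": 0.05},
    {"translation": [0.05,0.0028,0.1645],"twist": 0,"fingers": 0.05},
    {"translation": [0.05,0.0028,0.1645],"twist": 0,"fingers": 0.032},
    {"translation": [0.05,0.0028,0.1645],"twist": 0,"fingers": 0.032},
    {"translation": [0.05,0.0028,0.1645],"twist": 0,"fingers": 0.032},
    {"translation": [0.05,0.0028,0.12],"twist": 0,"fingers": 0.032},
    {"translation": [0.05,0.0028,0.06],"twist": 0,"fingers": 0.032},
    {"translation": [0.0,-0.02,0.03],"twist": 2,"fingers": 0.032},
    {"translation": [-0.0714,-0.383,0.03],"twist": 8.4,"fingers": 0.032},
    {"translation": [-0.0714,-0.383,0.03],"twist": 8.4,"fingers": 0.032},
    {"translation": [-0.0714,-0.383,0.03],"twist": 8.4,"fingers": 0.032},
    {"translation": [-0.0714,-0.383,0.03],"twist": 8.4,"fingers": 0.032},
    {"translation": [-0.0714,-0.383,0.03],"twist": 8.4,"fingers": 0.032},
    {"translation": [-0.0714,-0.383,0.03],"twist": 8.4,"fingers": 0.032},
    {"translation": [-0.0714,-0.383,0.03],"twist": 8.4,"fingers": 0.032},
    {"translation": [-0.0714,-0.383,0.08],"twist": 8.4,"fingers": 0.032},
    {"translation": [-0.0714,-0.383,0.1395],"twist": 8.4,"fingers": 0.032},
    {"translation": [-0.0714,-0.383,0.1395],"twist": 8.4,"fingers": 0.032}
  ]
}}

```text
time_s: 80.5
eef_pos: [457.8, 342.9, 60.1]
eef_rot: [3.136, -0.109, -0.009]
contact_force: [0.5, 0.2, 0.3]
gripper_width: 34.9
grip_force: 24.4
```

```bash
python3 -c "
from h import *
lying()"
```

```text
80.5 w 34.9 F [0.5 0.2 0.3] tcp [457.8 342.9  60.1]
-9 [-1.9, -1.1, -0.4] 134 | -3 [-1.9, -1.2, -0.4] 173 | 3 [-1.7, -1.0, -0.3] 179 | 9 [-33.9, -1.9, -0.6] 323 | 15 [-43.0, -2.2, -0.6] 383 | 21 [-44.3, -32.4, -1.3] 123 | 27 [-44.9, -44.8, -44.3] 12 | 
top side x [-10.   18.5] z -1.1
```

{"method": "arm_command", "body": {
  "rows": [
    {"translation": [0,0,0.005],"twist": 0,"fingers": 0.032},
    {"translation": [0,0,0.0085],"twist": 0,"fingers": 0.032},
    {"translation": [-0.0014,0,0.0105],"twist": 0,"fingers": 0.032},
    {"translation": [-0.0028,0,0.0122],"twist": 0,"fingers": 0.032},
    {"translation": [-0.0041,0,0.0138],"twist": 0,"fingers": 0.032},
    {"translation": [-0.0052,0,0.0159],"twist": 0,"fingers": 0.032},
    {"translation": [-0.0062,0,0.018],"twist": 0,"fingers": 0.032},
    {"translation": [-0.007,0,0.02],"twist": 0,"fingers": 0.032},
    {"translation": [-0.0075,0,0.0222],"twist": 0,"fingers": 0.032},
    {"translation": [-0.008,0,0.0245],"twist": 0,"fingers": 0.032},
    {"translation": [-0.0083,0,0.0268],"twist": 0,"fingers": 0.032},
    {"translation": [-0.0078,0,0.0288],"twist": 0,"fingers": 0.032},
    {"translation": [-0.007,0,0.0308],"twist": 0,"fingers": 0.032},
    {"translation": [-0.0065,0,0.0328],"twist": 0,"fingers": 0.032},
    {"translation": [-0.0058,0,0.0345],"twist": 0,"fingers": 0.032},
    {"translation": [-0.005,0,0.036],"twist": 0,"fingers": 0.032},
    {"translation": [-0.005,0,0.036],"twist": 0,"fingers": 0.032}
  ]
}}

```text
time_s: 82.68
eef_pos: [452.3, 345.2, 27.9]
eef_rot: [3.139, -0.107, -0.003]
contact_force: [-14.1, 1.8, 18.9]
gripper_width: 34.8
grip_force: 37.6
```

```bash
python3 -c "
from h import *
lying()"
```

```text
82.67 w 34.8 F [-14.1   1.8  18.9] tcp [452.3 345.2  27.9]
-21 [-0.4, 0.4, 1.1] 16 | -15 [2.0, 3.6, 5.8] 51 | -9 [-2.4, 7.0, 10.8] 114 | -3 [1.7, 11.6, 16.3] 147 | 3 [-0.7, 5.4, 17.8] 434 | 9 [-18.7, -3.5, -1.5] 310 | 15 [-14.8, -11.6, -4.7] 168 | 21 [-10.1, -7.8, -6.2] 129 | 27 [-11.6, -10.5, -6.9] 232 | 
top side x [-18.4   9.6] z 3.4
```

Same state as before, so the same finish.

{"method": "arm_command", "body": {
  "rows": [
    {"translation": [0.0005,0,0.0015],"twist": 0,"fingers": 0.032},
    {"translation": [0.0015,0,0.0028],"twist": 0,"fingers": 0.032},
    {"translation": [0.0018,0,0.0035],"twist": 0,"fingers": 0.032},
    {"translation": [0.0018,0,0.0035],"twist": 0,"fingers": 0.032},
    {"translation": [0.0018,0,0.0015],"twist": 0,"fingers": 0.032},
    {"translation": [0.0018,0,0.0015],"twist": 0,"fingers": 0.038},
    {"translation": [0.0018,0,0.0015],"twist": 0,"fingers": 0.048},
    {"translation": [0.0018,0,0.0015],"twist": 0,"fingers": 0.05},
    {"translation": [0.0018,0,0.0015],"twist": 0,"fingers": 0.05},
    {"translation": [0,0,-0.03],"twist": 0,"fingers": 0.05},
    {"translation": [-0.018,0,-0.088],"twist": 0,"fingers": 0.05},
    {"translation": [-0.018,0,-0.088],"twist": 0,"fingers": 0.05}
  ]
}}

```text
time_s: 84.22
eef_pos: [436.4, 347.0, 118.1]
eef_rot: [-3.137, 0.106, -0.007]
contact_force: [-0.2, 0.1, -0.1]
gripper_width: 49.9
grip_force: 0.0
```

```bash
python3 -c "
from h import *
print(r.sense()['time_s'],pose()[0]); c=blob((445,346),24); plan(c[0]-5,c[1]+.3,33.5); p,M,w=pose(); print('move',(M.T@np.array([508.1-c[0],260.5-c[1],0])).round(1))"
```

```text
84.225 [436.41530221 346.98359336 118.05540762]
n 622 circle [436.9 346.3] 18.1 z pct [24.5 30.2 31.6]
plan tr [-0.0046, 0.0005, 0.0827] twist 0 yawnow -3.9 rows>= 1.3
move [76.9 80.7  0.1]
```

{"method": "arm_command", "body": {
  "grip_force": 30,
  "rows": [
    {"translation": [-0.0046,0.0005,0.05],"twist": 0,"fingers": 0.05},
    {"translation": [-0.0046,0.0005,0.0845],"twist": 0,"fingers": 0.05},
    {"translation": [-0.0046,0.0005,0.0845],"twist": 0,"fingers": 0.05},
    {"translation": [-0.0046,0.0005,0.0845],"twist": 0,"fingers": 0.032},
    {"translation": [-0.0046,0.0005,0.0845],"twist": 0,"fingers": 0.032},
    {"translation": [-0.0046,0.0005,0.0845],"twist": 0,"fingers": 0.032},
    {"translation": [-0.0046,0.0005,0.035],"twist": 0,"fingers": 0.032},
    {"translation": [0.0,0.05,0.03],"twist": 0,"fingers": 0.032},
    {"translation": [0.0726,0.081,0.037],"twist": 0,"fingers": 0.032},
    {"translation": [0.0726,0.081,0.042],"twist": 0,"fingers": 0.032},
    {"translation": [0.0726,0.081,0.0475],"twist": 0,"fingers": 0.032},
    {"translation": [0.0726,0.081,0.0475],"twist": 0,"fingers": 0.032},
    {"translation": [0.0726,0.081,0.0475],"twist": 0,"fingers": 0.032}
  ]
}}

```text
time_s: 85.9
eef_pos: [502.0, 261.1, 67.1]
eef_rot: [3.14, -0.105, -0.001]
contact_force: [-0.2, 0.2, -0.4]
gripper_width: 34.9
grip_force: 30.5
```

```bash
python3 -c "
from h import *
rim((508.1,260.5))"
```

```text
85.9 w 34.9 F [-0.2  0.2 -0.4]
rim n 1415 centre rel [ 3.2 -2.5] r 21.2 top z world 68.2 slope [ 0.003 -0.013] world [505.4 258.6] tcp [502.2 261.1  67.3]
correction tool xy [ 2.6 -2.1 -0. ]
```

{"method": "arm_command", "body": {
  "rows": [
    {"translation": [0.0005,0.0004,0.01],"twist": 0,"fingers": 0.032},
    {"translation": [0.0005,0.0004,0.018],"twist": 0,"fingers": 0.032},
    {"translation": [0.0005,0.0004,0.022],"twist": 0,"fingers": 0.032},
    {"translation": [0.0005,0.0004,0.026],"twist": 0,"fingers": 0.032},
    {"translation": [0.0005,0.0004,0.0295],"twist": 0,"fingers": 0.032},
    {"translation": [0.0005,0.0004,0.0295],"twist": 0,"fingers": 0.032},
    {"translation": [0.0005,0.0004,0.029],"twist": 0,"fingers": 0.044},
    {"translation": [0.0005,0.0004,0.027],"twist": 0,"fingers": 0.044},
    {"translation": [0,0,-0.02],"twist": 0,"fingers": 0.044},
    {"translation": [-0.05,0,-0.08],"twist": 0,"fingers": 0.044},
    {"translation": [-0.06,-0.08,-0.135],"twist": 0,"fingers": 0.044},
    {"translation": [-0.06,-0.08,-0.135],"twist": 0,"fingers": 0.044},
    {"translation": [-0.06,-0.08,-0.135],"twist": 0,"fingers": 0.044}
  ]
}}

```text
time_s: 87.58
eef_pos: [448.5, 346.3, 204.0]
eef_rot: [-3.138, 0.103, -0.006]
contact_force: [0.2, -0.0, 0.4]
gripper_width: 44.2
grip_force: 0.0
```

```bash
python3 - <<'E'
from h import *
print(r.sense()['time_s'],pose()[0])
for c in ((508.1,260.5),(512.2,322.6),(516.2,384.7),(520.4,447.3)): blob(c,22,50,25)
m,p,d=snap("top","top2"); u,v,P=cloud(m,d)
m2,p2,d2=snap("side","side2"); u2,v2,P2=cloud(m2,d2)
for Q in (P,P2):
    k=(Q[:,2]>45)&(Q[:,2]<125)&(Q[:,0]>535)&(Q[:,0]<660)&(abs(Q[:,1]-352)<30); q=Q[k]
    for z in range(50,110,10):
        s=q[abs(q[:,2]-z)<5]
        if len(s): print(z,np.percentile(s[:,0],[2,50,98]).round(1),len(s))
    print("zmax",q[:,2].max().round(1))
# valves check
for c in ((526.1,-265.3),(527.6,-325.2),(529.8,-445.4)):
    k=(np.hypot(P[:,0]-c[0],P[:,1]-c[1])<30)&(P[:,2]>90); print("valve",P[k].mean(0).round(1),k.sum())
cv2.imwrite("pics/top2.png",cv2.resize(p[100:300,60:440,::-1],(760,400)))
E
```

```text
87.575 [448.48357036 346.34465375 204.04630054]
n 878 circle [508.4 260.3] 18.0 z pct [24.2 31.7 39.4]
n 662 circle [512.8 322.5] 17.9 z pct [27.  32.2 39.6]
n 761 circle [516.5 384.7] 18.0 z pct [25.  32.  39.5]
n 1013 circle [521.3 448. ] 18.2 z pct [24.1 31.5 39.4]
90 [549.6 554.6 564.9] 4
100 [549.  562.3 577.8] 245
zmax 103.2
100 [548.9 563.2 577.4] 339
zmax 104.7
valve [ 533.8 -267.   109.3] 160
valve [ 534.9 -325.7  109.6] 161
valve [ 537.7 -445.1  109.4] 167
```

View pics/top2.png

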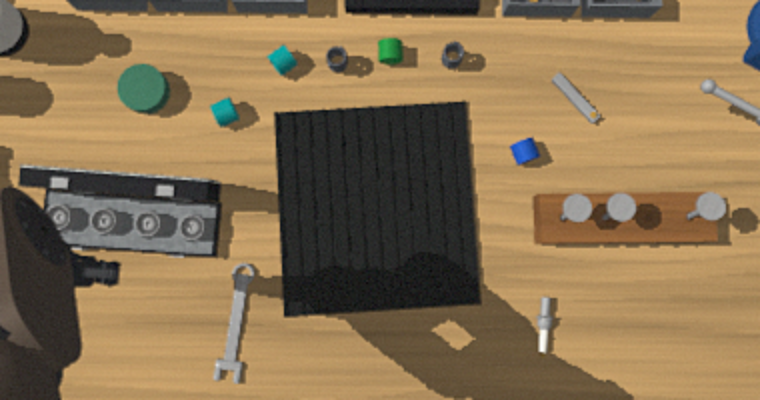

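All four tappets are seated within 1.2 mm. The top picture shows three valve heads on the rack at (577,208), (620,207) and (711,206), all other bench items in place, and the mat empty. Next I'll close the lid from behind.

{"method": "arm_command", "body": {
  "rows": [
    {"translation": [0.06,-0.006,0],"twist": 0,"fingers": 0.0},
    {"translation": [0.12,-0.012,0],"twist": 0,"fingers": 0.0},
    {"translation": [0.163,-0.016,0],"twist": 0,"fingers": 0.0},
    {"translation": [0.163,-0.016,0],"twist": 0,"fingers": 0.0},
    {"translation": [0.163,-0.016,0.0],"twist": 0,"fingers": 0.0},
    {"translation": [0.163,-0.016,0.05],"twist": 0,"fingers": 0.0},
    {"translation": [0.163,-0.016,0.089],"twist": 0,"fingers": 0.0},
    {"translation": [0.163,-0.016,0.089],"twist": 0,"fingers": 0.0},
    {"translation": [0.163,-0.016,0.089],"twist": 0,"fingers": 0.0}
  ]
}}

```text
time_s: 89.0
eef_pos: [612.4, 349.6, 114.9]
eef_rot: [-3.139, 0.107, -0.003]
contact_force: [0.0, -0.8, 0.3]
gripper_width: -0.4
grip_force: 0.0
```

```bash
python3 - <<'E'
from h import *
s=r.sense(); print(s["time_s"],s["contact_force"],pose()[0]); M=pose()[1];p=pose()[0]
for X in ((589,112.4),(577,115),(566.7,116.3),(555,115.5),(544.3,113.4),(533.5,109.5),(523.6,104),(514.5,97),(506.7,88.9),(500,79.5),(495,69.5),(494,66.5)):
    print((M.T@np.array([X[0]-p[0],0,X[1]-p[2]])/1000).round(4).tolist())
E
```

```text
89.0 [ 0.0194734  -0.81981926  0.31687884] [612.41798196 349.55889428 114.89048874]
[-0.0234, 0.0016, 0.0025]
[-0.0353, 0.0024, -0.0002]
[-0.0456, 0.0031, -0.0015]
[-0.0573, 0.0039, -0.0007]
[-0.068, 0.0046, 0.0014]
[-0.0787, 0.0054, 0.0053]
[-0.0886, 0.006, 0.0107]
[-0.0977, 0.0067, 0.0177]
[-0.1055, 0.0072, 0.0258]
[-0.1122, 0.0077, 0.0352]
[-0.1172, 0.008, 0.0452]
[-0.1182, 0.0081, 0.0482]
```

{"method": "arm_command", "body": {
  "rows": [
    {"translation": [-0.0234,0.002,0.0025],"twist": 0,"fingers": 0},
    {"translation": [-0.0353,0.0024,0],"twist": 0,"fingers": 0},
    {"translation": [-0.0456,0.003,-0.0015],"twist": 0,"fingers": 0},
    {"translation": [-0.0573,0.004,-0.0005],"twist": 0,"fingers": 0},
    {"translation": [-0.068,0.0046,0.0014],"twist": 0,"fingers": 0},
    {"translation": [-0.0787,0.0054,0.0053],"twist": 0,"fingers": 0},
    {"translation": [-0.0886,0.006,0.0107],"twist": 0,"fingers": 0},
    {"translation": [-0.0977,0.0067,0.0177],"twist": 0,"fingers": 0},
    {"translation": [-0.1055,0.0072,0.0258],"twist": 0,"fingers": 0},
    {"translation": [-0.1122,0.0077,0.0352],"twist": 0,"fingers": 0},
    {"translation": [-0.1172,0.008,0.0452],"twist": 0,"fingers": 0},
    {"translation": [-0.1182,0.008,0.0482],"twist": 0,"fingers": 0},
    {"translation": [-0.1182,0.008,0.0482],"twist": 0,"fingers": 0}
  ]
}}

```text
time_s: 90.62
eef_pos: [495.3, 349.3, 69.0]
eef_rot: [-3.138, 0.107, -0.008]
contact_force: [-6.3, -9.6, 49.4]
gripper_width: 0.2
grip_force: 24.9
```

```bash
cat > lid.py <<'E'
from h import *
s=r.sense(); print(s["time_s"],np.round(s["contact_force"],1),pose()[0].round(1))
m,p,d=snap("side","side3"); u,v,P=cloud(m,d)
for y in (260,300,400,430):
    for x in (480,500,520,545):
        k=(abs(P[:,0]-x)<6)&(abs(P[:,1]-y)<8)&(P[:,2]<110)
        print((y,x),np.median(P[k][:,2]).round(1) if k.any() else None,end=" ")
    print()
E
python3 lid.py
```

```text
90.625 [-6.3 -9.6 49.4] [495.3 349.3  69. ]
(260, 480) None (260, 500) None (260, 520) None (260, 545) 49.2 
(300, 480) None (300, 500) None (300, 520) None (300, 545) 49.0 
(400, 480) 48.3 (400, 500) 48.3 (400, 520) 48.4 (400, 545) 48.9 
(430, 480) 37.7 (430, 500) 48.8 (430, 520) 49.1 (430, 545) 48.5
```

The lid is down, level at about 48 mm. I'll retract and verify.

{"method": "arm_command", "body": {
  "rows": [
    {"translation": [0,0,-0.03],"twist": 0,"fingers": 0},
    {"translation": [-0.03,0,-0.09],"twist": 0,"fingers": 0},
    {"translation": [-0.05,0,-0.15],"twist": 0,"fingers": 0.0},
    {"translation": [-0.05,0.06,-0.2],"twist": 0,"fingers": 0.0},
    {"translation": [-0.05,0.12,-0.2],"twist": 0,"fingers": 0.0},
    {"translation": [-0.05,0.12,-0.2],"twist": 0,"fingers": 0.0},
    {"translation": [-0.05,0.12,-0.2],"twist": 0,"fingers": 0.0}
  ]
}}

```text
time_s: 91.55
eef_pos: [435.8, 232.6, 264.6]
eef_rot: [3.14, -0.11, -0.0]
contact_force: [0.5, 0.5, -0.4]
gripper_width: -0.1
grip_force: 0.0
```

```bash
python3 lid.py; python3 - <<'E'
from h import *
m,p,d=snap("top","top3"); u,v,P=cloud(m,d); k=(P[:,2]>40)&(P[:,2]<60)&(abs(P[:,0]-514)<38)&(abs(P[:,1]-354)<120); q=P[k]
A=np.c_[q[:,:2]-q[:,:2].mean(0),np.ones(len(q))]; print(np.linalg.lstsq(A,q[:,2],rcond=None)[0].round(3),len(q))
for c in ((526.1,-265.3),(527.6,-325.2),(529.8,-445.4)):
    k=(np.hypot(P[:,0]-c[0],P[:,1]-c[1])<30)&(P[:,2]>90); print("valve",P[k].mean(0).round(1),k.sum())
E
```

```text
91.55 [ 0.5  0.5 -0.4] [435.8 232.6 264.6]
(260, 480) 48.1 (260, 500) 48.6 (260, 520) 48.4 (260, 545) 48.5 
(300, 480) 48.1 (300, 500) 48.4 (300, 520) 49.1 (300, 545) 48.8 
(400, 480) 48.7 (400, 500) 48.6 (400, 520) 48.6 (400, 545) 48.5 
(430, 480) 43.5 (430, 500) 48.2 (430, 520) 48.7 (430, 545) 48.9 
[1.0000e-03 0.0000e+00 4.6516e+01] 1469
valve [ 533.7 -266.9  109.7] 160
valve [ 534.9 -325.7  109.7] 161
valve [ 537.7 -445.1  109.4] 167
```

```bash
python3 -c "
from workcell import r
print(r.close_job())"
```

```text
the job is handed in; nothing more can be done
None
```

The job is handed in at about 92 s of the 210 s allowed: four tappets are in the case pockets cam face down, the lid is shut, and three valves stand stem down in the rack; no verdict came back.

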